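Return the hex drivers to the rack and scan the set in

TASK

The chucks are finished, so return the hex drivers: stand every driver that lies on the bench in the rack, shaft down and fully home, one to a socket, any socket. Once they are all in, take the scanner, point it at the middle of the barcode label on the rack, roughly square on and about a hand's width from the window, and hold it still there for a good second and a half to book the set in; then put the scanner back upright in its cup. Leave the flask, the coffee cup and the chuck jaw where they are.

Things in the scene. Friction and masses are not known exactly. Their poses are not given: they have to be found in the camera images.
- driver0: Hex driver, one of up to 4 alike: red square handle 30 x 30 x 100 mm, round steel shaft 10 mm thick, 115 mm long; 0.15 kg, balances 20 mm inside the handle. Origin on the axis at the shoulder where handle meets shaft; x points to the handle's butt (at +100 mm; shaft tip at -115 mm). Starts lying flat, origin 15 mm up, butt roughly to the robot's left; in the rack x is straight up.
- driver1: Hex driver, one of up to 4 alike: red square handle 30 x 30 x 100 mm, round steel shaft 10 mm thick, 115 mm long; 0.15 kg, balances 20 mm inside the handle. Origin on the axis at the shoulder where handle meets shaft; x points to the handle's butt (at +100 mm; shaft tip at -115 mm). Starts lying flat, origin 15 mm up, butt roughly to the robot's left; in the rack x is straight up.
- driver2: Hex driver, one of up to 4 alike: red square handle 30 x 30 x 100 mm, round steel shaft 10 mm thick, 115 mm long; 0.15 kg, balances 20 mm inside the handle. Origin on the axis at the shoulder where handle meets shaft; x points to the handle's butt (at +100 mm; shaft tip at -115 mm). Starts lying flat, origin 15 mm up, butt roughly to the robot's left; in the rack x is straight up.
- driver3: Hex driver, one of up to 4 alike: red square handle 30 x 30 x 100 mm, round steel shaft 10 mm thick, 115 mm long; 0.15 kg, balances 20 mm inside the handle. Origin on the axis at the shoulder where handle meets shaft; x points to the handle's butt (at +100 mm; shaft tip at -115 mm). Starts lying flat, origin 15 mm up, butt roughly to the robot's left; in the rack x is straight up.
- rack: Light grey driver rack standing fixed on the bench: block 160 x 160 mm and 125 mm high with four upright round sockets in a square, and a sloping label holder on its front. Origin at the centre of the underside, z up, its front (label) side faces its own -x. The label holder sticks out 42 mm from the front face, between 70 and 114 mm above the bench.
- rack_hole0 (a point): Centre of the mouth of one of the four equal sockets, on the rack's top face 125 mm above the bench, at x +37.5, y +37.5 mm in the rack's frame. Socket 19 mm wide, 120 mm deep, upright; any driver fits any socket: its shaft goes right in and the handle's shoulder rests on the top face, so that the driver's origin comes to this point.
- rack_hole1 (a point): Centre of the mouth of one of the four equal sockets, on the rack's top face 125 mm above the bench, at x +37.5, y -37.5 mm in the rack's frame. Socket 19 mm wide, 120 mm deep, upright; any driver fits any socket: its shaft goes right in and the handle's shoulder rests on the top face, so that the driver's origin comes to this point.
- rack_hole2 (a point): Centre of the mouth of one of the four equal sockets, on the rack's top face 125 mm above the bench, at x -37.5, y +37.5 mm in the rack's frame. Socket 19 mm wide, 120 mm deep, upright; any driver fits any socket: its shaft goes right in and the handle's shoulder rests on the top face, so that the driver's origin comes to this point.
- rack_hole3 (a point): Centre of the mouth of one of the four equal sockets, on the rack's top face 125 mm above the bench, at x -37.5, y -37.5 mm in the rack's frame. Socket 19 mm wide, 120 mm deep, upright; any driver fits any socket: its shaft goes right in and the handle's shoulder rests on the top face, so that the driver's origin comes to this point.
- rack_label: White barcode label, 70 mm wide (along its y) and 50 mm along the slope (its x), on the rack's sloping label holder. Origin at the label's centre, at x -102, z +92 mm in the rack's frame; its z axis stands straight out of the label, 45 degrees up and towards the rack's front.
- scanner: Pistol barcode scanner, 0.25 kg: grey head 120 mm long (x), 50 wide (y), 44 high (z -22 to +22) on a black grip 34 (x) x 30 (y) mm that goes straight down, centred at x -5, to z -130 mm. Origin on the head's centre line; x is the forward line of sight, z up; head's back end at x -48 mm. Starts upright with the grip in the cup, origin 141 mm above the bench.
- scanner_window (a point): Centre of the scanner's window, the front end of its head, at x +72 mm in the scanner's frame. The scanner reads a label which the line of sight meets 40 to 150 mm in front of this point, within 40 degrees of square on.
- cup: The scanner's holder, fixed on the bench: open grey rectangular cup, inside 46 (x) x 42 (y) mm, 70 mm deep, walls 5 mm, rim 81 mm above the bench, on a 90 x 90 mm foot plate. Origin at the centre of the underside. With the scanner put back, the scanner's origin is 141 mm above this and, with its x along the cup's, 5 mm forward.
- cup_floor (a point): Centre of the cup's inner floor, 11 mm above the bench.
- flask: Bystander: aluminium drinking flask 72 mm across, 235 mm tall. Origin under its centre.
- coffee: Bystander: white coffee cup 84 mm across, 110 mm tall. Origin under its centre.
- jaw: Bystander: stepped steel chuck jaw 100 x 36 mm, 44 mm high. Origin under its centre.
There are look-alikes about, which are no part of the job. What is shaped like the scanner but red is not meant.

How it is judged:
By the outcome, as a careful person would: the job done as asked, in the order asked, and still so for the second after the job is handed in, with the robot touching nothing.
Of driver0, driver1, driver2, driver3 only 3 to 4 are there at a start; the rules pass over those that are not, and their reading is None.
At some moment in a run one of driver0, driver1, driver2, driver3 may be knocked a few centimetres aside while the robot is not near it.
It also fails if it takes over 210 s, if anything falls off the work surface, if the arm or the gripper's body presses on something with over 40 N, if the wrist force passes 120 N, or if a joint passes its speed limit or range.

ROBOT

A 6-joint arm with a two-finger parallel gripper is mounted at the origin on the work surface. World frame = base frame: x ahead of the robot, y to its left, z up, the work surface at z = 0. Lengths are in m, angles in rad, forces in N, time in s.
With the tool pointing down it reaches from about 0.325 to 0.875 m from the base axis. Payload 4.4 kg.
Tool frame: the origin (TCP) lies on the centre line of the jaws, within the pads' length; the fingertips stand 8 mm ahead of it and the grasp point (between the pads) lies 11 mm behind it (env.nose_length is the distance from the TCP to the fingertips, in m); z points along the fingers, y is the line along which they close (so a half turn about z gives the same grasp; the last joint's range is limited). The gripper opens to 85 mm and grips with 20 to 120 N. Pads are 22 mm wide; open, the fingers measure 114 mm over their backs; the gripper's body (76 mm by 85 mm) begins 54 mm behind the grasp point. The pads swing forward as they close: fully open they stand 13 mm farther back than shut.
Start: joints at [0.969, 0.207, 1.542, -0, 1.393, -0.15], TCP at [0.251, 0.517, 0.239] pointing down, gripper open.
Joint ranges: [-2.73, 2.73], [-0.86, 2.22], [0.23, 2.46], [-1.11, 4.25], [0.08, 2.63], [-2.82, 2.82]. Speed limits (rad/s): [2.79, 2.79, 3.14, 3.14, 3.14, 3.14].

INTERFACE

Orientations are given as a unit quaternion [w, x, y, z].
In Python, from bench import env, vision gives the robot as it stands. The module is installed in compiled form; this text tells all that it offers.
- The arm moves only by the shell command python3 -m pendant 'ROWS'. ROWS is JSON, a list of rows, each a list of 3 entries, a list of its own where there are three numbers: the finger opening in mm, from 0 to 85.4, then the shift along the tool's x, y, z each as a share of 0.25 m, from -1 to 1, then the turn about the tool's z as a share of pi rad, from -1 to 1. A call has 1 to 5 rows; each row is the pose to reach, as a shift and turn from the pose commanded when the call began, along the tool's axes at that moment, turning the shorter way round; what a row does not reach only later rows make up. A row lasts 1/8 s, in which the tool goes at most 62.5 mm and 10.7 degrees, less where a joint would pass 70% of its speed; a pose out of reach is approached as far as the arm can. A call with a number of a shift or a turn outside -1 to 1 is refused whole. A call with a gripper value outside its range is refused whole. The fingers move at their own pace and stop on an object; the grip force is fixed at half the most. Time passes only in rows, so rows that repeat a pose let the fingers close. It gives the time, the measured TCP pose, the force, the opening and the grip force at its end, in the units of the state.
- env.read_state(): the state, without advancing time (a new reading comes with each control period).
- vision.get_image(name): name is "scene" or "top" or "wrist"; returns a dict with "frame" (384x512x3 uint8, red, green, blue), "z_map" (384x512 float32, m along the optical axis (not along the pixel's ray), 0 where there is no reading), "mtx" (3x3 intrinsics, pixels), "T" (4x4, takes a point from camera to world coordinates). Camera axes: x right, y up, looking along -z (the intrinsics and any distortion apply to the point x, -y, -z); pixel columns grow to the right and rows downward; lengths in m; the calibration is good to about 2 mm. A picture is of the moment at which its call begins.
- env.close_job(): hands the job in; it is judged then, once.
The state is a dict: "clock": time; "joint_pos": joint angles; "joint_vel": joint speeds; "effort": joint torques, N m; "ee_pos": TCP position; "tool_rot": TCP orientation; "wrist_force": force on the tool from outside, world axes, zero at the start; "ft_torque": the same for the moment, N m; "finger_gap": finger opening in m; "grip_force": force on a finger pad.
Only numpy, scipy, OpenCV 4.12 (cv2) and the standard library are available. Lean on these libraries where they do the work, as an engineer would, in place of code of your own. Each camera call takes 0.05 s, during which the arm holds its last target. There are 200 camera calls.

## Working session

There is one attempt and no reset: what is moved stays moved. The work goes in short steps, Python scripts to look and compute and a shell command to move; the robot and the scene stay as the last step left them, time stands still between calls to the robot, and variables do not carry over. Pictures are saved under pics/ and viewed, at most 14 in all, crops included, and the job is handed in when it is done.

```bash
mkdir -p pics; cat > h.py <<'E'
import numpy as np, cv2
from bench import env, vision
def grab(n):
    d=vision.get_image(n); np.savez(f'{n}.npz',**d); return d
def cloud(d):
    z=d['z_map']; K=d['mtx']; v,u=np.indices(z.shape)
    P=np.stack([(u-K[0,2])/K[0,0]*z,-(v-K[1,2])/K[1,1]*z,-z],-1)
    W=P@d['T'][:3,:3].T+d['T'][:3,3]; W[z<=0]=np.nan; return W
def save(d,fn,c=None,s=1):
    f=d['frame'][:,:,::-1]
    if c: f=f[c[1]:c[3],c[0]:c[2]]
    cv2.imwrite('pics/'+fn,cv2.resize(f,None,fx=s,fy=s,interpolation=cv2.INTER_CUBIC))
E
python3 - <<'E'
from h import *
np.set_printoptions(precision=4,suppress=True)
a=grab('scene');b=grab('top')
save(a,'s1.png',s=1.5);save(b,'t1.png',s=1.5)
print(a['mtx'],a['T'],b['mtx'],b['T'],a.keys());print(env.read_state())
E
```

```text
[[374.0727   0.     252.2276]
 [  0.     374.0727 188.2246]
 [  0.       0.       1.    ]] [[-0.8133 -0.442   0.3784  0.928 ]
 [ 0.5816 -0.5987  0.5507  0.5469]
 [-0.0168  0.668   0.744   0.9525]
 [ 0.      0.      0.      1.    ]] [[493.9889   0.     250.9174]
 [  0.     493.9889 190.9322]
 [  0.       0.       1.    ]] [[ 0.0166  0.9984 -0.0544  0.4399]
 [-0.9996  0.0179  0.0235 -0.055 ]
 [ 0.0245  0.054   0.9982  1.4031]
 [ 0.      0.      0.      1.    ]] dict_keys(['frame', 'z_map', 'mtx', 'T'])
{'clock': 0.1, 'joint_pos': array([ 0.9685,  0.2074,  1.5428,  0.    ,  1.3935, -0.1505]), 'joint_vel': array([-0.0009, -0.0013, -0.0033, -0.0002,  0.0017,  0.0014]), 'effort': array([  0.0001, -38.4088, -29.2548,  -0.0002,   0.0048,  -0.    ]), 'ee_pos': array([0.2507, 0.5167, 0.2382]), 'tool_rot': array([-0.0004,  0.224 ,  0.9746, -0.001 ]), 'wrist_force': array([-0.2997, -0.2165,  0.4666]), 'ft_torque': array([0.0177, 0.0471, 0.0432]), 'grip_force': 0.0, 'finger_gap': 0.08557174622244854}
```

View pics/s1.png

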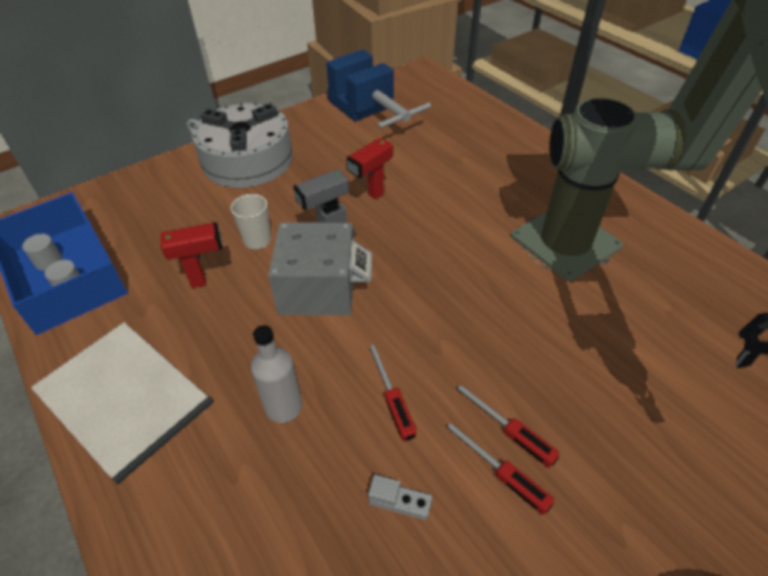

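View pics/t1.png

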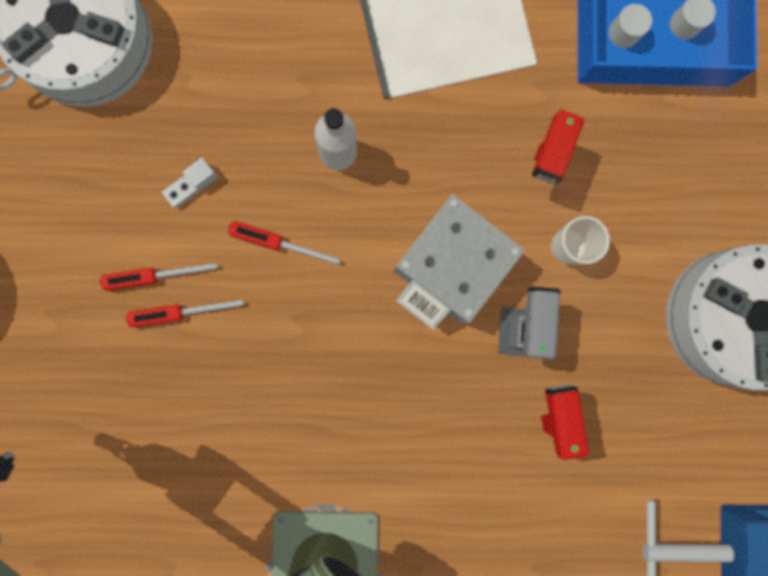

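Scene (1.5x pixels) shows three drivers at (400,412), (530,440) and (525,485), the flask at (275,380), the jaw at (400,497), the coffee cup at (250,220) and the rack at (313,265) with its label at (360,262). In the top view the drivers are at (255,236), (130,278) and (155,316). Scanner candidates in the top view: grey in the cup (543,323), red (560,147), red (566,423). The grey one in its cup fits, because red is excluded.

```bash
cat >> h.py <<'E'
def drivers(n,d=None,pr=True):
    d=d or grab(n); W=cloud(d); hsv=cv2.cvtColor(d['frame'],cv2.COLOR_RGB2HSV)
    m=((hsv[...,0]<8)|(hsv[...,0]>172))&(hsv[...,1]>170)&(hsv[...,2]>60)
    m=cv2.morphologyEx(m.astype(np.uint8),cv2.MORPH_CLOSE,np.ones((7,7)))
    k,l,st,c=cv2.connectedComponentsWithStats(m); out=[]
    for i in range(1,k):
        if st[i,4]<150: continue
        w=W[l==i]; w=w[np.isfinite(w[:,0])]; top=np.percentile(w[:,2],80)
        w=w[w[:,2]>top-.012]
        (x,y),(a,b),t=cv2.minAreaRect((w[:,:2]*1000).astype(np.float32))
        if a<b: a,b,t=b,a,t+90
        out.append((x,y,top*1000,a,b,(t+90)%180-90))
        if pr: print(n,np.round(c[i]),'ctr %.0f %.0f top %.0f size %.0f x %.0f ang %.1f'%out[-1])
    return out
E
python3 - <<'E'
from h import *
np.set_printoptions(precision=1,suppress=True)
a=dict(np.load('scene.npz'));b=dict(np.load('top.npz'))
drivers('scene',a);drivers('top',b)
for n,d in (('scene',a),('top',b)):
    W=cloud(d)*1000;hsv=cv2.cvtColor(d['frame'],cv2.COLOR_RGB2HSV)
    def rep(name,m):
        w=W[m]
        if len(w)<10: print(n,name,'few');return
        print(n,name,len(w),cv2.minAreaRect(w[:,:2].astype(np.float32)),'z',np.percentile(w[:,2],[5,50,95]))
    x,y,z=W[...,0],W[...,1],W[...,2]; grey=hsv[...,1]<60
    rep('rack',grey&(z>117)&(z<133)&(x>350)&(x<700)&(y>-360)&(y<-50))
    rep('scanhead',grey&(z>155)&(z<172)&(x>300)&(x<620)&(y>-420)&(y<-150))
    rep('flask',(z>100)&(z<250)&(x>550)&(x<800)&(y>0)&(y<200))
    rep('coffee',(z>100)&(z<118)&(x>400)&(x<620)&(y<-250)&(y>-420))
    rep('jaw',grey&(z>15)&(z<60)&(x>500)&(x<700)&(y>150)&(y<400))
save(b,'t2.png',(255,120,412,320),3)
E
```

```text
scene [249. 109.] ctr 283 -412 top 150 size 116 x 53 ang 10.1
scene [126. 166.] ctr 764 -396 top 150 size 112 x 53 ang -21.2
scene [267. 275.] ctr 610 144 top 30 size 100 x 29 ang 73.6
scene [354. 294.] ctr 456 325 top 30 size 98 x 31 ang -81.1
scene [350. 324.] ctr 524 376 top 30 size 98 x 31 ang -79.5
top [372.  95.] ctr 762 -396 top 152 size 114 x 51 ang -19.8
top [170. 157.] ctr 608 142 top 31 size 98 x 29 ang 72.8
top [ 85. 186.] ctr 522 374 top 31 size 98 x 28 ang -80.1
top [103. 210.] ctr 455 323 top 30 size 98 x 29 ang -79.9
top [377. 283.] ctr 281 -414 top 152 size 114 x 51 ang 10.3
scene rack 1896 ((531.47802734375, -271.1451416015625), (272.3029479980469, 160.4262237548828), 53.203189849853516) z [120.3 123.4 126.7]
scene scanhead 322 ((455.09747314453125, -364.8099365234375), (53.0803337097168, 119.01570892333984), 86.73694610595703) z [156.6 160.7 163.5]
scene flask 645 ((769.6442260742188, 15.099409103393555), (60.3275260925293, 30.125598907470703), 0.07767141610383987) z [108.2 155.7 230. ]
scene coffee 71 ((518.8081665039062, -375.57354736328125), (162.8474884033203, 
[... 188 characters left out ...]
0.4 30.6]
top rack 3521 ((530.888427734375, -271.22137451171875), (264.07769775390625, 161.49974060058594), 53.42162322998047) z [119.6 123.7 128.1]
top scanhead 851 ((451.5118713378906, -365.26446533203125), (50.40454864501953, 115.53471374511719), 85.59959411621094) z [156.8 161.4 165.5]
top flask 231 ((768.5614624023438, 14.184999465942383), (60.53879928588867, 27.350460052490234), 1.8231194019317627) z [116.7 157.5 233.9]
top coffee 66 ((578.1034545898438, -319.69000244140625), (94.9671630859375, 212.96548461914062), 29.78737449645996) z [102.2 109.1 117.7]
top jaw 344 ((583.420166015625, 295.35687255859375), (172.21412658691406, 237.5561981201172), 46.849266052246094) z [16.  20.5 30.2]
```

View pics/t2.png

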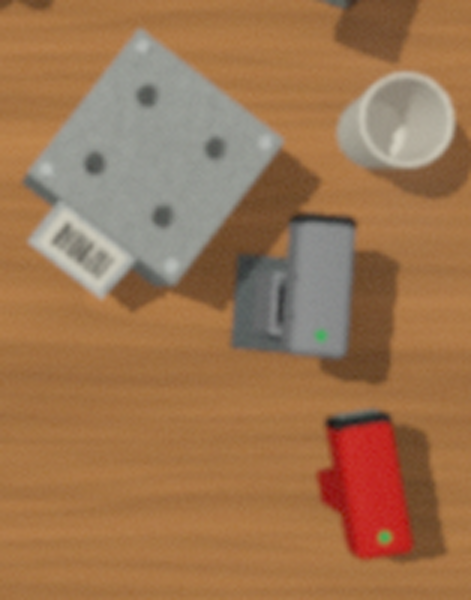

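Confirmed: the grey scanner is upright in its cup with its dark window toward +x (crop 322,218), and the red look-alike is at (370,485). The rack label is at (82,250) in the crop.

```bash
cat >> h.py <<'E'
from scipy.spatial.transform import Rotation as Ro
def go(x,y,z,yaw=None):
    """mm, yaw = world angle of tool y (deg, mod 180); prints shares from the present pose"""
    s=env.read_state(); q=s['tool_rot']; R=Ro.from_quat([q[1],q[2],q[3],q[0]]).as_matrix()
    d=R.T@(np.array([x,y,z])/1000-s['ee_pos'])/.25
    cur=np.degrees(np.arctan2(R[1,1],R[0,1])); t=0
    if yaw is not None: t=-((yaw-cur+90)%180-90)/180   # tool z is down
    print('shift',np.round(d,3),'turn %.3f'%t,'cur yaw %.1f'%cur, 'q6 %.2f'%s['joint_pos'][5])
def st():
    s=env.read_state(); print('t %.2f'%s['clock'],'tcp',np.round(s['ee_pos']*1000,1),'gap %.1f'%(s['finger_gap']*1000),'grip %.0f'%s['grip_force'],'F',np.round(s['wrist_force'],1))
def comp(d,cond):
    k,l,s,c=cv2.connectedComponentsWithStats(cond.astype(np.uint8)); return l==1+np.argmax(s[1:,4])
E
python3 - <<'E'
from h import *
np.set_printoptions(precision=1,suppress=True)
for n in('scene','top'):
    d=dict(np.load(n+'.npz'));W=cloud(d)*1000;x,y,z=W[...,0],W[...,1],W[...,2]
    hsv=cv2.cvtColor(d['frame'],cv2.COLOR_RGB2HSV);grey=hsv[...,1]<60
    m=comp(d,(z>117)&(z<133)&(x>350)&(x<700)&(y>-360)&(y<-50)); w=W[m]
    r=cv2.minAreaRect(w[:,:2].astype(np.float32));print(n,'rack',r,np.median(w[:,2]))
    g=d['frame'].mean(-1); dark=cv2.erode(cv2.morphologyEx(m.astype(np.uint8),cv2.MORPH_CLOSE,np.ones((25,25))),np.ones((7,7)))*(g<90)
    k,l,s_,c=cv2.connectedComponentsWithStats(dark.astype(np.uint8))
    for i in range(1,k):
        if s_[i,4]>8:
            # ray to z=125 plane
            K=d['mtx'];u,v=c[i];ray=d['T'][:3,:3]@np.array([(u-K[0,2])/K[0,0],-(v-K[1,2])/K[1,1],-1]);o=d['T'][:3,3]
            print(' dark',c[i],s_[i,4],(o+ray*(.125-o[2])/ray[2])[:2]*1000)
    lab=(z>65)&(z<114)&(hsv[...,1]<60)&(hsv[...,2]>150)&(x>350)&(x<560)&(y>-200)&(y<0)
    if lab.sum()>20: w=W[comp(d,lab)];print(' label',len(w),w.mean(0))
    m=comp(d,(z>150)&(z<172)&(x>300)&(x<620)&(y>-440)&(y<-250)&(np.hypot(x-282,y+413)>80)); w=W[m];print(' head',cv2.minAreaRect(w[:,:2].astype(np.float32)),np.percentile(w[:,2],[50,95]))
    for nm,c in(('flask',(z>60)&(z<240)&(x>680)&(x<840)&(y>-60)&(y<100)),('coffee',(z>60)&(z<120)&(x>530)&(x<660)&(y<-290)&(y>-460))):
        w=W[comp(d,c)];print(' ',nm,w.min(0),w.max(0))
go(449,357,120,10)
E
```

```text
scene rack ((564.037841796875, -227.79458618164062), (163.47335815429688, 160.92262268066406), 53.35327911376953) 123.37844712869072
 dark [197.3 157.3] 12 [ 571.7 -279.4]
 dark [220.3 157.5] 11 [ 512.5 -234.8]
 dark [194.3 174.3] 11 [ 617.5 -218.9]
 dark [218.4 174.1] 14 [ 557.1 -174.9]
 label 21 [ 471.9 -157.2   76.2]
 head ((455.4249572753906, -364.62408447265625), (53.7072868347168, 119.00251007080078), 87.79196166992188) [160.4 163.5]
  flask [739.5 -33.3  60.1] [810.4  30.2 237.3]
  coffee [ 559.1 -459.4   60. ] [ 642.8 -408.1  110.9]
top rack ((563.2981567382812, -228.43551635742188), (160.18809509277344, 162.70692443847656), 53.10014724731445) 123.72282000286827
 dark [303.3 151.4] 9 [ 615.2 -220.2]
 dark [326.  169.2] 10 [ 569.8 -280. ]
 dark [286.  174.5] 14 [ 553.9 -175.7]
 dark [308.5 191.7] 14 [ 510.2 -234.8]
 label 409 [ 483.  -165.8   90.2]
 head ((454.023193359375, -366.03289794921875), (51.542171478271484, 121.18328094482422), 85.61693572998047) [161.2 165.5]
  flask [738.3 -41.9  60.6] [806.9  27.9 239. ]
  coffee [ 561.6 -459.9   60.2] [ 642.3 -410.1  114.9]
shift [-1.  -0.2  0.5] turn 0.301 cur yaw 64.1 q6 -0.15
```

```bash
python3 -m pendant '[[85,[-0.25,-0.05,0.1],0.06],[85,[-0.5,-0.1,0.2],0.12],[60,[-0.75,-0.15,0.3],0.18],[60,[-0.9,-0.2,0.4],0.24],[50,[-1,-0.2,0.5],0.3]]'
python3 -m pendant '[[50,[0,0,0],0],[50,[0,0,0],0]]'
python3 - <<'E'
from h import *
st();drivers('top');go(449,357,60,10);go(449,357,9.5,10)
E
```

```text
clock: 0.72
ee_pos: [0.4555, 0.3606, 0.1127]
tool_rot: [-0.0, 0.644, 0.765, -0.001]
wrist_force: [0.5, 1.0, 0.2]
finger_gap: 0.0501
grip_force: 0.0
clock: 0.98
ee_pos: [0.4537, 0.3635, 0.1144]
tool_rot: [-0.0, 0.639, 0.769, -0.0]
wrist_force: [0.5, -0.2, 0.8]
finger_gap: 0.0501
grip_force: 0.0
t 0.97 tcp [453.7 363.5 114.4] gap 50.1 grip 0 F [ 0.5 -0.2  0.8]
top [372.  95.] ctr 763 -397 top 152 size 114 x 51 ang -20.3
top [170. 157.] ctr 608 142 top 31 size 99 x 28 ang 74.0
top [ 87. 185.] ctr 519 370 top 31 size 91 x 36 ang -79.0
top [102. 210.] ctr 454 324 top 31 size 99 x 28 ang -80.1
top [377. 283.] ctr 281 -414 top 152 size 113 x 51 ang 10.3
shift [-0.025 -0.024  0.22 ] turn 0.003 cur yaw 10.5 q6 0.34
shift [-0.025 -0.024  0.422] turn 0.003 cur yaw 10.5 q6 0.34
```

```bash
python3 -m pendant '[[50,[-0.025,-0.024,0.1],0],[50,[-0.025,-0.024,0.25],0],[50,[-0.025,-0.024,0.35],0],[50,[-0.025,-0.024,0.42],0],[50,[-0.025,-0.024,0.42],0]]'
python3 -m pendant '[[20,[0,0,0],0],[20,[0,0,0],0],[20,[0,0,0],0],[20,[0,0,0],0],[20,[0,0,0],0]]'
python3 -m pendant '[[20,[0,0,-0.1],0],[20,[0,0,-0.2],0],[20,[0,0,-0.3],0],[20,[0,0,-0.4],0],[20,[0,0,-0.5],0]]'
python3 -m pendant '[[20,[0,0,-0.1],0],[20,[0,0,-0.2],0],[20,[0,0,-0.3],0],[20,[0,0,-0.4],0],[20,[0,0,-0.5],0]]'
python3 - <<'E'
from h import *
st();a=grab('scene');save(a,'s2.png',(220,100,480,340),2.5)
E
```

```text
clock: 1.65
ee_pos: [0.4483, 0.3562, 0.0087]
tool_rot: [-0.0, 0.639, 0.769, -0.001]
wrist_force: [0.4, 0.0, 1.0]
finger_gap: 0.0499
grip_force: 0.0
clock: 2.28
ee_pos: [0.4507, 0.357, 0.011]
tool_rot: [0.0, 0.64, 0.768, 0.002]
wrist_force: [-0.6, 0.8, 6.8]
finger_gap: 0.0292
grip_force: 59.8
clock: 2.9
ee_pos: [0.4487, 0.3553, 0.1343]
tool_rot: [-0.0, 0.64, 0.768, -0.001]
wrist_force: [0.0, 0.9, -1.6]
finger_gap: 0.029
grip_force: 59.4
clock: 3.52
ee_pos: [0.4488, 0.3554, 0.2592]
tool_rot: [-0.0, 0.64, 0.768, -0.001]
wrist_force: [-0.6, -0.4, -1.8]
finger_gap: 0.0292
grip_force: 59.4
t 3.52 tcp [448.8 355.4 259.2] gap 29.2 grip 59 F [-0.6 -0.4 -1.8]
```

View pics/s2.png

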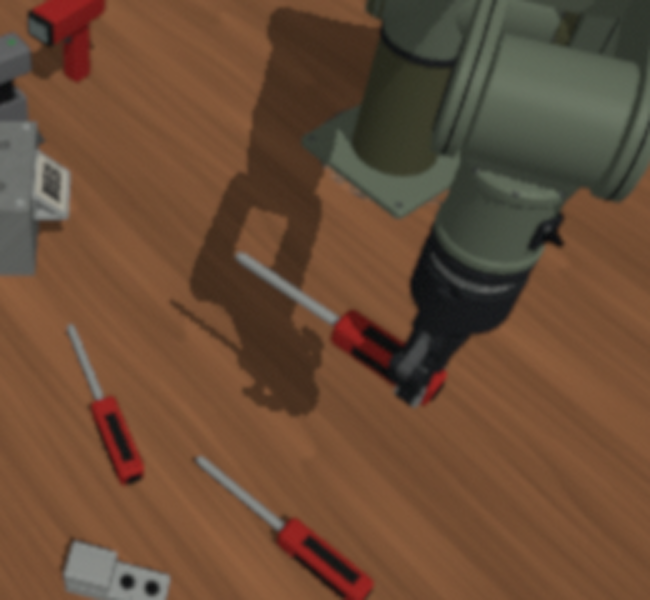

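Driver is held rigidly level, at (390,360) in the crop, and does not swing. I'll lower it and test whether the opening command can soften the grip.

```bash
python3 -m pendant '[[20,[0,0,0.2],0],[20,[0,0,0.4],0],[20,[0,0,0.6],0],[20,[0,0,0.8],0],[20,[0,0,0.8],0]]' | tail -1
for i in 1; do
python3 -m pendant '[[28.0,[0,0,0],0],[28.0,[0,0,0],0]]' | tail -2
python3 -m pendant '[[28.5,[0,0,0],0],[28.5,[0,0,0],0]]'| tail -2
python3 -m pendant '[[28.8,[0,0,0],0],[28.8,[0,0,0],0]]'| tail -2
python3 -m pendant '[[29.0,[0,0,0],0],[29.0,[0,0,0],0]]'| tail -2
python3 -m pendant '[[29.1,[0,0,0],0],[29.1,[0,0,0],0]]'| tail -2
done
python3 -c "
from h import *
st()"
```

```text
grip_force: 60.0
finger_gap: 0.0293
grip_force: 60.0
finger_gap: 0.0288
grip_force: 60.0
finger_gap: 0.0286
grip_force: 60.0
finger_gap: 0.0292
grip_force: 51.1
finger_gap: 0.0298
grip_force: 46.3
t 5.45 tcp [449.3 355.9  59.3] gap 29.8 grip 46 F [ 0.1  0.1 -1.3]
```

```bash

python3 -m pendant '[[29.3,[0,0,0],0],[29.3,[0,0,0],0],[29.3,[0,0,0],0]]' | tail -3
python3 -m pendant '[[29.5,[0,0,0],0],[29.5,[0,0,0],0],[29.5,[0,0,0],0]]'| tail -3
python3 -m pendant '[[29.6,[0,0,0],0],[29.6,[0,0,0],0],[29.6,[0,0,0],0]]'| tail -3
python3 -m pendant '[[29.7,[0,0,0],0],[29.7,[0,0,0],0],[29.7,[0,0,0],0]]'| tail -3
python3 - <<'E'
from h import *
a=grab('scene');drivers('scene',a)
E
```

```text
wrist_force: [-0.6, -0.2, -1.6]
finger_gap: 0.0293
grip_force: 37.2
wrist_force: [0.0, 0.4, -1.1]
finger_gap: 0.0297
grip_force: 28.5
wrist_force: [0.2, -0.0, -1.5]
finger_gap: 0.0295
grip_force: 24.4
wrist_force: [-0.4, -1.1, -1.8]
finger_gap: 0.0299
grip_force: 20.4
scene [249. 109.] ctr 283 -411 top 150 size 113 x 51 ang 10.8
scene [126. 166.] ctr 765 -396 top 150 size 113 x 56 ang -19.6
scene [267. 275.] ctr 610 144 top 30 size 98 x 29 ang 73.4
scene [350. 280.] ctr 459 305 top 78 size 60 x 30 ang -79.8
scene [350. 324.] ctr 524 376 top 30 size 98 x 30 ang -79.8
```

```bash
cat >> h.py <<'E'
def tilt(n='scene',r=150):
    d=grab(n); W=cloud(d)*1000; hsv=cv2.cvtColor(d['frame'],cv2.COLOR_RGB2HSV)
    p=env.read_state()['ee_pos']*1000
    m=((hsv[...,0]<8)|(hsv[...,0]>172))&(hsv[...,1]>150)&(hsv[...,2]>40)&(np.hypot(W[...,0]-p[0],W[...,1]-p[1])<r)&(W[...,2]>p[2]-160)&(W[...,2]>32)
    w=W[m]; 
    if len(w)<20: print('few',len(w)); return
    c=w.mean(0); u,s,vt=np.linalg.svd(w-c,full_matrices=False); a=vt[0]*np.sign(vt[0][2])
    print('handle n',len(w),'ctr',np.round(c),'axis',np.round(a,3),'elev %.0f'%np.degrees(np.arcsin(a[2])),'zmin/max',np.round(np.percentile(w[:,2],[2,98])))
E
python3 -m pendant '[[29.7,[0,0,-0.1],0],[29.7,[0,0,-0.2],0],[29.7,[0,0,-0.2],0]]' | tail -3
python3 -c "
from h import *
tilt()"
python3 -m pendant '[[29.9,[0,0,0],0],[29.9,[0,0,0],0],[29.9,[0,0,0],0]]' | tail -3
python3 -c "
from h import *
tilt()"
python3 -m pendant '[[30,[0,0,0],0],[30,[0,0,0],0],[30,[0,0,0],0]]'| tail -3
python3 -c "
from h import *
tilt()"
python3 -m pendant '[[30.1,[0,0,0],0],[30.1,[0,0,0],0]]'| tail -3
python3 -c "
from h import *
tilt()"
```

```text
wrist_force: [0.3, 0.1, -2.4]
finger_gap: 0.0298
grip_force: 14.3
handle n 307 ctr [467. 316. 124.] axis [ 0.06  -0.997  0.05 ] elev 3 zmin/max [103. 150.]
wrist_force: [-0.3, 0.0, -1.6]
finger_gap: 0.03
grip_force: 4.8
handle n 239 ctr [465. 322.  92.] axis [-0.124  0.849  0.514] elev 31 zmin/max [ 61. 132.]
wrist_force: [-0.2, -0.5, 0.0]
finger_gap: 0.0299
grip_force: 0.0
few 14
wrist_force: [-0.9, 0.6, -0.5]
finger_gap: 0.0301
grip_force: 0.0
few 9
```

```bash
python3 -m pendant '[[50,[0,0,-0.3],0],[50,[0,0,-0.6],0],[50,[0,0,-0.6],0]]' | tail -3
python3 - <<'E'
from h import *
st();a=grab('scene');save(a,'s3.png',(220,180,480,384),3);drivers('scene',a);drivers('top')
E
```

```text
wrist_force: [-0.6, -1.5, -0.9]
finger_gap: 0.0501
grip_force: 0.0
t 8.95 tcp [451.3 357.1 264.6] gap 50.1 grip 0 F [-0.6 -1.5 -0.9]
scene [249. 109.] ctr 281 -411 top 150 size 114 x 51 ang 12.9
scene [126. 166.] ctr 765 -397 top 150 size 113 x 51 ang -18.9
scene [267. 275.] ctr 610 144 top 30 size 99 x 29 ang 73.8
scene [363. 301.] ctr 452 353 top 30 size 98 x 30 ang -79.1
scene [350. 324.] ctr 524 376 top 30 size 98 x 31 ang -79.5
top [372.  95.] ctr 763 -397 top 152 size 115 x 50 ang -19.8
top [170. 157.] ctr 608 142 top 31 size 98 x 29 ang 74.2
top [ 85. 186.] ctr 522 373 top 31 size 100 x 29 ang -80.3
top [ 92. 212.] ctr 450 351 top 30 size 98 x 28 ang -80.0
top [377. 283.] ctr 281 -414 top 152 size 113 x 51 ang 10.0
```

View pics/s3.png

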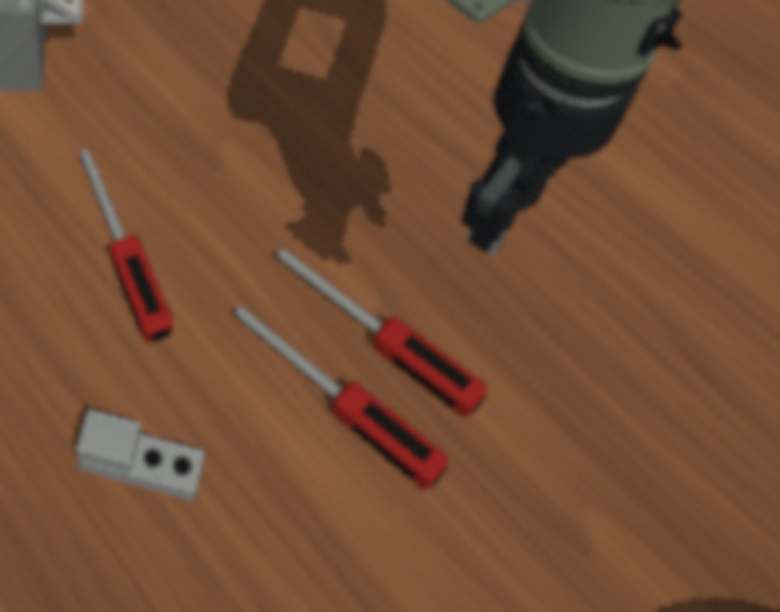

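Driver at (430,365) in the crop is lying flat again. It pivots at about 5 N grip, so I'll lift with a light grip while the tip still bears on the bench.

```bash
python3 -c "
from h import *
go(445,387,60,10);go(445,387,9.5,10)"
```

```text
shift [ 0.119 -0.012  0.817] turn 0.002 cur yaw 10.4 q6 0.34
shift [ 0.119 -0.013  1.019] turn 0.002 cur yaw 10.4 q6 0.34
```

```bash
python3 -m pendant '[[50,[0.12,-0.012,0.2],0],[50,[0.12,-0.012,0.4],0],[50,[0.12,-0.012,0.6],0],[50,[0.12,-0.012,0.75],0],[50,[0.12,-0.012,0.8],0]]' | sed -n 2p
python3 -m pendant '[[50,[0,0,0.1],0],[50,[0,0,0.2],0],[50,[0,0,0.215],0],[50,[0,0,0.215],0]]' | sed -n 2p
python3 -m pendant '[[20,[0,0,0],0],[20,[0,0,0],0],[20,[0,0,0],0],[20,[0,0,0],0]]' | tail -2
python3 -m pendant '[[20,[0,0,-0.06],0],[29,[0,0,-0.06],0],[29.5,[0,0,-0.06],0]]' | tail -2
python3 -m pendant '[[29.7,[0,0,0],0],[29.8,[0,0,0],0],[29.8,[0,0,0],0],[29.8,[0,0,0],0]]' | tail -3
python3 -c "
from h import *
st();tilt()"
```

```text
ee_pos: [0.4374, 0.3826, 0.0542]
ee_pos: [0.4413, 0.3851, 0.0062]
finger_gap: 0.0294
grip_force: 62.6
finger_gap: 0.0297
grip_force: 33.5
wrist_force: [0.5, 0.5, -1.3]
finger_gap: 0.0297
grip_force: 21.0
t 11.55 tcp [440.9 384.9  20.4] gap 29.7 grip 21 F [ 0.5  0.5 -1.3]
handle n 243 ctr [460. 338.  40.] axis [-0.218 -0.976  0.01 ] elev 1 zmin/max [32. 44.]
```

```bash

python3 -m pendant '[[29.9,[0,0,0],0],[29.95,[0,0,0],0],[30,[0,0,0],0],[30,[0,0,0],0]]' | tail -3
python3 -m pendant '[[30.05,[0,0,0],0],[30.05,[0,0,0],0]]' | tail -3
python3 -m pendant '[[30.08,[0,0,-0.06],0],[30.08,[0,0,-0.12],0],[30.08,[0,0,-0.18],0],[30.08,[0,0,-0.24],0]]' | tail -3
python3 -c "
from h import *
st();tilt()"
```

```text
wrist_force: [-0.3, 0.2, -1.4]
finger_gap: 0.0301
grip_force: 2.3
wrist_force: [0.4, -0.2, 0.1]
finger_gap: 0.03
grip_force: 1.1
wrist_force: [-0.1, 0.6, 0.8]
finger_gap: 0.0301
grip_force: 0.0
t 12.85 tcp [441.5 385.2  82.4] gap 30.1 grip 0 F [-0.1  0.6  0.8]
few 17
```

```bash

python3 -m pendant '[[50,[0,0,-0.1],0],[50,[0,0,-0.2],0],[50,[0,0,-0.2],0]]' | sed -n 2p
python3 -c "
from h import *
drivers('top');drivers('scene');go(445,387,10.5,10)"
```

```text
ee_pos: [0.4428, 0.3861, 0.1333]
top [372.  95.] ctr 763 -397 top 152 size 113 x 51 ang -20.1
top [170. 157.] ctr 608 142 top 31 size 98 x 28 ang 73.1
top [ 85. 186.] ctr 522 374 top 30 size 98 x 29 ang -80.7
top [ 92. 213.] ctr 446 352 top 31 size 100 x 28 ang -79.9
top [377. 283.] ctr 281 -414 top 152 size 113 x 51 ang 10.1
scene [249. 109.] ctr 282 -411 top 150 size 112 x 53 ang 8.8
scene [126. 166.] ctr 765 -397 top 150 size 113 x 54 ang -19.6
scene [267. 275.] ctr 611 144 top 30 size 98 x 30 ang 73.9
scene [364. 301.] ctr 448 355 top 30 size 98 x 30 ang -79.7
scene [350. 324.] ctr 524 376 top 30 size 98 x 31 ang -79.3
shift [0.006 0.018 0.479] turn 0.002 cur yaw 10.4 q6 0.39
```

```bash
python3 -m pendant '[[50,[0,0,0.2],0],[50,[0,0,0.4],0],[50,[0,0,0.49],0],[50,[0,0,0.49],0]]' | sed -n 2p
python3 -m pendant '[[20,[0,0,0],0],[20,[0,0,0],0],[20,[0,0,0],0],[20,[0,0,0],0]]' | tail -2
python3 -m pendant '[[20,[0,0,-0.2],0],[28,[0,0,-0.4],0],[29,[0,0,-0.4],0],[29.5,[0,0,-0.4],0],[29.5,[0,0,-0.4],0]]' | tail -3
python3 -m pendant '[[29.7,[0,0,0],0],[29.8,[0,0,0],0],[29.85,[0,0,0],0],[29.85,[0,0,0],0],[29.85,[0,0,0],0]]' | tail -3
python3 -c "
from h import *
tilt()"
python3 -m pendant '[[29.9,[0,0,0],0],[29.9,[0,0,0],0],[29.9,[0,0,0],0]]' | tail -3
python3 -c "
from h import *
st();tilt()"
```

```text
ee_pos: [0.4395, 0.3839, 0.0061]
finger_gap: 0.0291
grip_force: 60.1
wrist_force: [-0.7, -0.1, -2.4]
finger_gap: 0.0295
grip_force: 28.3
wrist_force: [0.3, 0.2, -1.9]
finger_gap: 0.0298
grip_force: 7.9
handle n 335 ctr [458. 344. 123.] axis [-0.073  0.996  0.058] elev 3 zmin/max [103. 160.]
wrist_force: [-0.4, -0.1, -0.8]
finger_gap: 0.0299
grip_force: 5.4
t 16.05 tcp [441.1 384.9 108.2] gap 29.9 grip 5 F [-0.4 -0.1 -0.8]
handle n 256 ctr [458. 351.  93.] axis [-0.146  0.828  0.542] elev 33 zmin/max [ 33. 130.]
```

```bash

python3 -m pendant '[[29.88,[0,0,-0.06],0],[29.88,[0,0,-0.12],0],[29.88,[0,0,-0.18],0],[29.88,[0,0,-0.24],0],[29.88,[0,0,-0.3],0]]' | tail -3
python3 -c "
from h import *
st();tilt()"
```

```text
wrist_force: [0.4, 0.5, -1.4]
finger_gap: 0.0301
grip_force: 5.3
t 16.73 tcp [441.1 385.  184.4] gap 30.1 grip 5 F [ 0.4  0.5 -1.4]
handle n 228 ctr [457. 367. 159.] axis [-0.272  0.53   0.803] elev 53 zmin/max [ 34. 203.]
```

```bash

python3 -m pendant '[[29.88,[0,0,-0.06],0],[29.88,[0,0,-0.12],0],[29.88,[0,0,-0.18],0],[29.88,[0,0,-0.2],0],[29.88,[0,0,-0.2],0]]' | tail -3
python3 -m pendant '[[29.88,[0,0,0],0],[29.88,[0,0,0],0],[20,[0,0,0],0],[20,[0,0,0],0],[20,[0,0,0],0]]' | tail -3
python3 - <<'E'
from h import *
st();tilt();a=grab('scene');save(a,'s4.png',(260,130,480,340),3);go(556.2,-175.5,340,53.2-90)
E
```

```text
wrist_force: [-0.2, -0.1, -2.2]
finger_gap: 0.0301
grip_force: 5.3
wrist_force: [0.5, -0.3, -1.4]
finger_gap: 0.0289
grip_force: 59.5
t 18.02 tcp [441.  384.9 233. ] gap 28.9 grip 59 F [ 0.5 -0.3 -1.4]
handle n 257 ctr [455. 369. 210.] axis [-0.121  0.677  0.726] elev 47 zmin/max [175. 253.]
shift [-2.288  0.049 -0.428] turn 0.262 cur yaw 10.4 q6 0.39
```

View pics/s4.png

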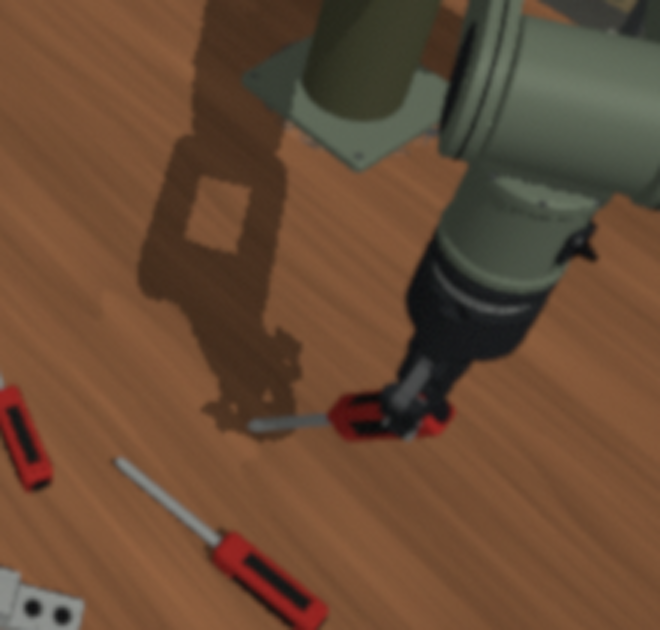

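Driver hangs at about 50° elevation, handle (390,415) and tip (255,425) in the crop. I'll push the tip against the rack's free +y side face to bring it upright.

```bash

python3 -c "
from h import *
go(546,187,233,-36.8)"
python3 -m pendant '[[20,[-0.2,0,0],0.05],[20,[-0.4,0.08,0],0.1],[20,[-0.6,0.16,0],0.15],[20,[-0.8,0.24,0],0.2],[20,[-0.85,0.27,0],0.26]]' | sed -n 2,3p
python3 -c "
from h import *
go(651,-12,226,-36.8)"
```

```text
shift [-0.854  0.27   0.   ] turn 0.262 cur yaw 10.4 q6 0.39
ee_pos: [0.5474, 0.185, 0.2333]
tool_rot: [0.001, 0.895, 0.447, 0.0]
shift [-0.381  0.804  0.03 ] turn -0.001 cur yaw -36.9 q6 0.82
```

```bash

python3 -m pendant '[[20,[-0.1,0.2,0],0],[20,[-0.2,0.4,0.03],0],[20,[-0.3,0.6,0.03],0],[20,[-0.38,0.8,0.03],0],[20,[-0.38,0.8,0.03],0]]' | sed -n 2,3p
python3 - <<'E'
from h import *
st();tilt();tilt('top');a=grab('scene');save(a,'s5.png',(130,90,360,290),3)
E
```

```text
ee_pos: [0.6521, -0.0112, 0.2252]
tool_rot: [0.001, 0.894, 0.449, 0.0]
t 19.38 tcp [652.1 -11.2 225.2] gap 29.5 grip 60 F [-0.7  0.4 -0.9]
handle n 96 ctr [659.   2. 238.] axis [ 0.273 -0.232  0.934] elev 69 zmin/max [201. 251.]
handle n 38 ctr [629. -19. 218.] axis [-0.036  0.042  0.998] elev 87 zmin/max [199. 261.]
```

View pics/s5.png

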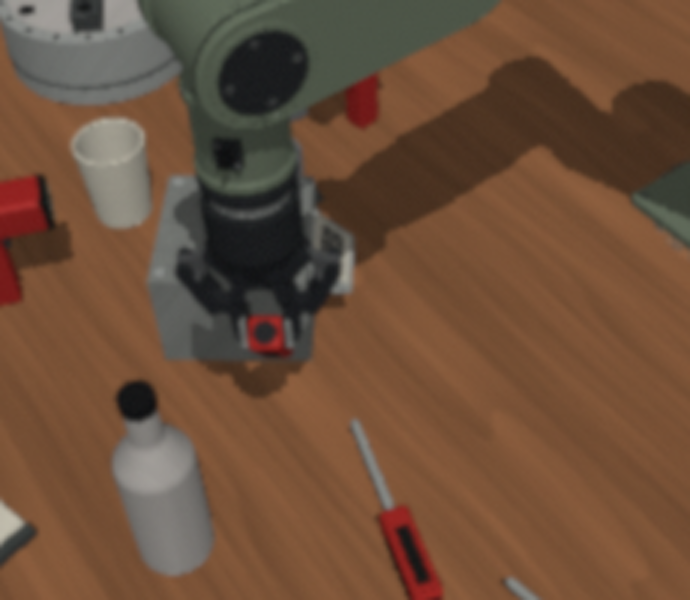

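The driver's butt is at (267,333), well clear of the flask at (165,500); rack behind. Now push toward the rack face.

```bash

python3 -m pendant '[[29.4,[-0.1,0,0],0],[29.4,[-0.2,0,0],0],[29.4,[-0.3,0,0],0],[29.4,[-0.38,0,0],0],[29.4,[-0.44,0,0],0]]' | sed -n 2,4p
python3 -m pendant '[[29.4,[-0.04,0,0],0],[29.4,[-0.08,0,0],0],[29.4,[-0.12,0,0],0],[20,[-0.12,0,0],0],[20,[-0.12,0,0],0]]' | tail -5
python3 - <<'E'
from h import *
st();tilt();tilt('top');go(566.7,-124,226);b=grab('wrist');save(b,'w1.png')
E
```

```text
ee_pos: [0.5849, -0.0958, 0.2261]
tool_rot: [0.0, 0.892, 0.451, 0.001]
wrist_force: [1.5, 1.3, -0.7]
ee_pos: [0.5674, -0.1198, 0.2252]
tool_rot: [-0.0, 0.892, 0.451, -0.0]
wrist_force: [1.3, 0.7, -1.6]
finger_gap: 0.0288
grip_force: 60.5
t 20.77 tcp [ 567.4 -119.8  225.2] gap 28.8 grip 61 F [ 1.3  0.7 -1.6]
handle n 220 ctr [ 579. -102.  216.] axis [-0.016 -0.014  1.   ] elev 89 zmin/max [160. 252.]
few 0
shift [-0.016  0.008 -0.003] turn 0.000 cur yaw -36.3 q6 0.28
```

View pics/w1.png

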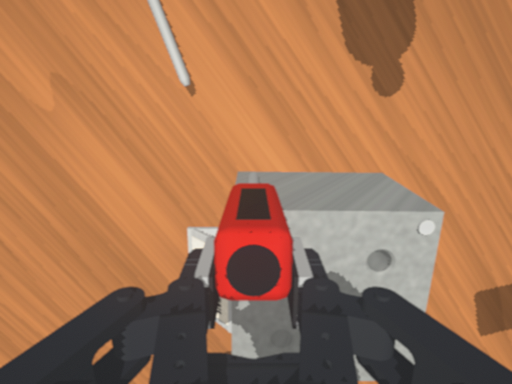

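```bash

python3 -m pendant '[[29.4,[0,0,0],0],[29.4,[-0.02,0,0],0],[29.4,[-0.036,0,0],0],[20,[-0.036,0,0],0],[20,[-0.036,0,0],0]]' | sed -n 2,4p
python3 -c "
from h import *
tilt()"
python3 -m pendant '[[20,[0,0,-0.1],0],[20,[0,0,-0.2],0],[20,[0,0,-0.3],0],[20,[0,0,-0.42],0],[20,[0,0,-0.42],0]]' | sed -n 2,4p
python3 -c "
from h import *
tilt()
c=np.array([563.7,-228]);X=np.array([.8007,-.599]);Y=np.array([.599,.8007])
p=env.read_state()['ee_pos'][:2]*1000-c;print('rack coords',p@X,p@Y)"
```

```text
ee_pos: [0.5621, -0.1269, 0.2255]
tool_rot: [-0.0, 0.892, 0.451, -0.0]
wrist_force: [0.7, 1.3, -2.1]
handle n 220 ctr [ 574. -108.  214.] axis [-0.036 -0.028  0.999] elev 87 zmin/max [161. 253.]
ee_pos: [0.5634, -0.1281, 0.3337]
tool_rot: [0.003, 0.892, 0.451, 0.001]
wrist_force: [0.6, 0.2, -1.6]
handle n 279 ctr [ 575. -109.  323.] axis [-0.12   0.023  0.993] elev 83 zmin/max [267. 361.]
rack coords -61.10418291041376 79.58531671835341
```

```bash

python3 -m pendant '[[20,[-0.1,0.05,0],0],[20,[-0.19,0.094,0],0],[20,[-0.19,0.094,0],0]]' | sed -n 2,4p
python3 -m pendant '[[20,[0,0,0.05],0],[20,[0,0,0.1],0],[20,[0,0,0.12],0],[20,[0,0,0.12],0]]' | sed -n 2,4p
python3 - <<'E'
from h import *
st();tilt();tilt('top');b=grab('wrist');save(b,'w2.png',(100,100,420,384),1.5)
E
```

```text
ee_pos: [0.5516, -0.1805, 0.3279]
tool_rot: [-0.001, 0.893, 0.45, -0.002]
wrist_force: [-0.6, 0.7, -1.8]
ee_pos: [0.5527, -0.1785, 0.2995]
tool_rot: [-0.001, 0.892, 0.452, -0.001]
wrist_force: [0.7, -0.6, -2.1]
t 23.15 tcp [ 552.7 -178.5  299.5] gap 29.0 grip 61 F [ 0.7 -0.6 -2.1]
handle n 264 ctr [ 564. -159.  287.] axis [-0.057 -0.     0.998] elev 87 zmin/max [234. 327.]
few 6
```

View pics/w2.png

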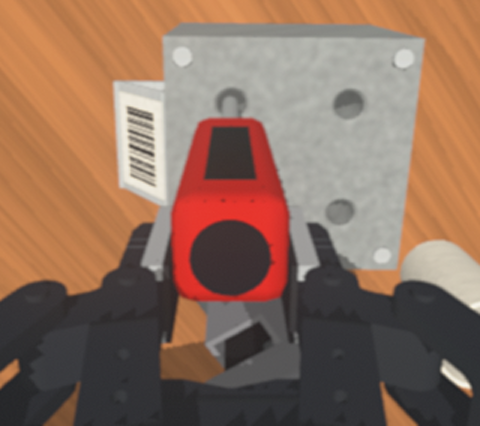

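The shaft enters the socket at (231,103), with no force on the wrist. Going down.

```bash

python3 -m pendant '[[20,[0,0,0.06],0],[20,[0,0,0.12],0],[20,[0,0,0.18],0],[20,[0,0,0.18],0]]' | sed -n 2,4p
python3 -m pendant '[[20,[0,0,0.05],0],[20,[0,0,0.1],0],[20,[0,0,0.15],0],[20,[0,0,0.18],0],[20,[0,0,0.18],0]]' | sed -n 2,4p
python3 -c "
from h import *
st();tilt()"
```

```text
ee_pos: [0.5517, -0.1785, 0.2527]
tool_rot: [-0.002, 0.892, 0.451, -0.002]
wrist_force: [-0.2, 0.3, -1.8]
ee_pos: [0.5525, -0.1789, 0.2095]
tool_rot: [-0.001, 0.892, 0.451, -0.001]
wrist_force: [0.0, -0.1, -2.1]
t 24.43 tcp [ 552.5 -178.9  209.5] gap 29.4 grip 61 F [ 0.  -0.1 -2.1]
handle n 210 ctr [ 564. -160.  198.] axis [-0.022 -0.035  0.999] elev 88 zmin/max [144. 236.]
```

```bash

python3 -m pendant '[[20,[0,0,0.02],0],[20,[0,0,0.036],0],[20,[0,0,0.036],0]]' | sed -n 2,4p
python3 -m pendant '[[32,[0,0,0],0],[38,[0,0,0],0],[42,[0,0,0],0],[42,[0,0,0],0]]' | sed -n 2,4p
python3 -m pendant '[[42,[0,0,-0.1],0],[42,[0,0,-0.25],0],[42,[0,0,-0.45],0],[42,[0,0,-0.6],0],[42,[0,0,-0.6],0]]' | sed -n 2,4p
python3 - <<'E'
from h import *
st()
for n in('scene','top'):
    d=grab(n);W=cloud(d)*1000;hsv=cv2.cvtColor(d['frame'],cv2.COLOR_RGB2HSV)
    m=((hsv[...,0]<8)|(hsv[...,0]>172))&(hsv[...,1]>150)&(np.hypot(W[...,0]-556,W[...,1]+175.5)<45)&(W[...,2]>128)
    w=W[m];print(n,len(w),np.percentile(w,[3,97],axis=0).round())
    drivers(n,d)
E
```

```text
ee_pos: [0.5527, -0.179, 0.2011]
tool_rot: [-0.0, 0.892, 0.451, -0.0]
wrist_force: [1.0, -0.3, -1.9]
ee_pos: [0.5531, -0.1792, 0.2018]
tool_rot: [0.0, 0.892, 0.451, 0.0]
wrist_force: [-0.5, -0.1, 0.4]
ee_pos: [0.5548, -0.18, 0.3564]
tool_rot: [0.004, 0.892, 0.451, 0.003]
wrist_force: [-0.0, 0.2, -0.3]
t 25.98 tcp [ 554.8 -180.   356.4] gap 41.8 grip 0 F [-0.   0.2 -0.3]
scene 200 [[ 550. -174.  135.]
 [ 574. -154.  224.]]
scene [249. 109.] ctr 283 -410 top 150 size 115 x 50 ang 11.4
scene [126. 166.] ctr 764 -398 top 150 size 111 x 56 ang -22.0
scene [217. 163.] ctr 560 -165 top 219 size 29 x 22 ang -1.7
scene [267. 275.] ctr 610 144 top 30 size 98 x 30 ang 73.8
scene [350. 324.] ctr 524 376 top 30 size 98 x 30 ang -80.8
top 48 [[ 533. -166.  174.]
 [ 563. -146.  454.]]
top [372.  95.] ctr 763 -397 top 152 size 114 x 51 ang -19.5
top [170. 156.] ctr 608 142 top 31 size 98 x 28 ang 73.7
top [ 85. 186.] ctr 522 374 top 31 size 97 x 28 ang -80.4
top [377. 283.] ctr 281 -413 top 152 size 113 x 52 ang 9.5
```

Driver 1 is home: butt top measures 224 mm. Next is the driver at (523,375).

```bash

python3 -c "
from h import *
go(540,110,250,-13)"
python3 -m pendant '[[45,[0.25,0,0.1],0],[45,[0.5,-0.1,0.2],-0.05],[45,[0.75,-0.3,0.3],-0.1],[45,[0.9,-0.5,0.42],-0.13],[45,[0.9,-0.7,0.42],-0.13]]' | sed -n 2,3p
python3 -c "
from h import *
go(517,409,110,10)"
```

```text
shift [ 0.901 -0.727  0.405] turn -0.130 cur yaw -36.3 q6 0.17
ee_pos: [0.5548, 0.0916, 0.2457]
tool_rot: [-0.002, 0.782, 0.623, -0.003]
shift [ 1.205 -0.427  0.544] turn -0.127 cur yaw -12.9 q6 0.23
```

```bash

python3 -m pendant '[[45,[0.25,-0.1,0.1],-0.03],[45,[0.5,-0.2,0.2],-0.06],[45,[0.75,-0.3,0.3],-0.09],[45,[0.95,-0.4,0.45],-0.127],[45,[1,-0.42,0.53],-0.127]]' | sed -n 2,3p
python3 -m pendant '[[45,[0.1,0.02,0],0],[45,[0.1,0.02,0],0]]' | sed -n 2,3p
python3 -c "
from h import *
drivers('scene');drivers('top');go(517,409,60,10);go(517,409,7,10)"
```

```text
ee_pos: [0.5085, 0.3583, 0.1151]
tool_rot: [-0.001, 0.643, 0.766, -0.001]
ee_pos: [0.509, 0.3829, 0.1148]
tool_rot: [-0.001, 0.642, 0.767, -0.002]
scene [249. 109.] ctr 283 -411 top 150 size 115 x 52 ang 10.2
scene [126. 166.] ctr 763 -398 top 150 size 113 x 56 ang -21.4
scene [217. 163.] ctr 561 -166 top 218 size 25 x 20 ang -27.9
scene [267. 276.] ctr 610 144 top 30 size 99 x 29 ang 73.4
scene [350. 324.] ctr 525 376 top 30 size 98 x 32 ang -79.0
top [372.  95.] ctr 763 -397 top 152 size 113 x 51 ang -20.3
top [170. 157.] ctr 608 142 top 30 size 98 x 28 ang 74.0
top [ 86. 186.] ctr 514 371 top 31 size 96 x 43 ang -79.2
top [377. 283.] ctr 281 -413 top 152 size 113 x 51 ang 9.9
shift [0.105 0.046 0.226] turn -0.000 cur yaw 9.9 q6 0.33
shift [0.105 0.046 0.438] turn -0.000 cur yaw 9.9 q6 0.33
```

```bash

python3 -m pendant '[[45,[0.105,0.046,0.1],0],[45,[0.105,0.046,0.25],0],[45,[0.105,0.046,0.4],0],[45,[0.105,0.046,0.436],0],[45,[0.105,0.046,0.436],0]]' | sed -n 2,4p
python3 -m pendant '[[20,[0,0,0],0],[20,[0,0,0],0],[20,[0,0,0],0],[20,[0,0,0],0]]' | tail -2
python3 -m pendant '[[20,[0,0,-0.2],0],[28,[0,0,-0.4],0],[29,[0,0,-0.4],0],[29.5,[0,0,-0.4],0],[29.5,[0,0,-0.4],0]]' | tail -3
python3 -m pendant '[[29.7,[0,0,0],0],[29.8,[0,0,0],0],[29.85,[0,0,0],0],[29.85,[0,0,0],0],[29.85,[0,0,0],0]]' | tail -3
python3 -m pendant '[[29.9,[0,0,0],0],[29.9,[0,0,0],0],[29.9,[0,0,0],0]]' | tail -3
python3 -c "
from h import *
st();tilt()"
```

```text
ee_pos: [0.5185, 0.4091, 0.0093]
tool_rot: [0.0, 0.644, 0.765, -0.0]
wrist_force: [0.8, -0.9, 0.2]
finger_gap: 0.0292
grip_force: 59.5
wrist_force: [-0.2, 0.1, -0.6]
finger_gap: 0.0296
grip_force: 33.5
wrist_force: [-0.6, 0.0, -1.3]
finger_gap: 0.0301
grip_force: 20.8
wrist_force: [0.0, -0.6, -0.9]
finger_gap: 0.0299
grip_force: 19.2
t 30.43 tcp [518.1 410.1 109. ] gap 29.9 grip 19 F [ 0.  -0.6 -0.9]
handle n 327 ctr [532. 359. 124.] axis [-0.063  0.995  0.078] elev 4 zmin/max [105. 130.]
```

```bash

python3 -m pendant '[[29.95,[0,0,0],0],[29.95,[0,0,0],0]]' | tail -1
python3 -m pendant '[[30,[0,0,0],0],[30,[0,0,0],0]]' | tail -1
python3 -m pendant '[[30.05,[0,0,0],0],[30.05,[0,0,0],0]]' | tail -1
python3 -c "
from h import *
st();tilt()"
```

```text
grip_force: 17.5
grip_force: 15.9
grip_force: 14.4
t 31.23 tcp [518.1 410.1 109. ] gap 30.1 grip 14 F [-0.4  0.  -0.6]
handle n 330 ctr [532. 359. 124.] axis [-0.059  0.995  0.077] elev 4 zmin/max [106. 131.]
```

```bash

python3 -m pendant '[[30.1,[0,0,0],0],[30.15,[0,0,0],0],[30.15,[0,0,0],0]]' | tail -1
python3 -m pendant '[[30.2,[0,0,0],0],[30.2,[0,0,0],0]]' | tail -1
python3 -c "
from h import *
st();tilt()"
python3 -m pendant '[[30.25,[0,0,0],0],[30.25,[0,0,0],0]]' | tail -1
python3 -c "
from h import *
st();tilt()"
```

```text
grip_force: 0.0
grip_force: 0.0
t 31.90 tcp [518.2 410.2 109.2] gap 30.3 grip 0 F [ 0.2 -0.3  0.1]
few 11
grip_force: 0.0
t 32.20 tcp [518.1 410.1 109. ] gap 30.4 grip 0 F [ 0.4  0.8 -0.3]
few 13
```

```bash
python3 -m pendant '[[45,[0,0,-0.1],0],[45,[0,0,-0.2],0],[45,[0,0,-0.2],0]]' | sed -n 2p
python3 -c "
from h import *
for n in('scene','top'): drivers(n)
go(517,409,7,10)"
```

```text
ee_pos: [0.5198, 0.4112, 0.1619]
scene [249. 109.] ctr 281 -410 top 150 size 114 x 52 ang 11.1
scene [126. 166.] ctr 765 -396 top 150 size 113 x 55 ang -19.1
scene [217. 163.] ctr 561 -166 top 218 size 25 x 20 ang -26.9
scene [267. 275.] ctr 610 145 top 30 size 98 x 30 ang 74.2
scene [361. 334.] ctr 521 410 top 30 size 98 x 30 ang -78.5
top [372.  95.] ctr 763 -397 top 152 size 113 x 51 ang -19.8
top [170. 156.] ctr 608 142 top 31 size 97 x 29 ang 73.3
top [ 73. 186.] ctr 515 408 top 30 size 101 x 37 ang -78.4
top [377. 283.] ctr 281 -414 top 152 size 114 x 52 ang 10.3
shift [-0.003 -0.004  0.606] turn -0.000 cur yaw 9.9 q6 0.37
```

```bash

python3 -m pendant '[[45,[0.13,-0.006,0.2],0],[45,[0.13,-0.006,0.4],0],[45,[0.13,-0.006,0.55],0],[45,[0.13,-0.006,0.608],-0.006],[45,[0.13,-0.006,0.608],-0.006]]' | sed -n 2,4p
python3 -m pendant '[[20,[0,0,0],0],[20,[0,0,0],0],[20,[0,0,0],0],[20,[0,0,0],0]]' | tail -2
python3 -m pendant '[[20,[0,0,-0.15],0],[28,[0,0,-0.25],0],[29,[0,0,-0.25],0],[29.6,[0,0,-0.25],0],[29.6,[0,0,-0.25],0]]' | tail -3
python3 -m pendant '[[29.7,[0,0,0],0],[29.75,[0,0,0],0],[29.8,[0,0,0],0],[29.8,[0,0,0],0]]' | tail -3
python3 -m pendant '[[29.85,[0,0,0],0],[29.85,[0,0,0],0]]' | tail -1
python3 -c "
from h import *
st();tilt()"
```

```text
ee_pos: [0.5104, 0.4414, 0.0069]
tool_rot: [-0.0, 0.636, 0.772, -0.001]
wrist_force: [0.5, 1.3, 0.3]
finger_gap: 0.0293
grip_force: 61.6
wrist_force: [0.6, -0.4, -0.9]
finger_gap: 0.0297
grip_force: 26.0
wrist_force: [0.7, -0.6, -1.7]
finger_gap: 0.0298
grip_force: 17.4
grip_force: 15.5
t 35.23 tcp [511.  441.8  69.5] gap 29.9 grip 15 F [ 0.1  0.1 -1.1]
handle n 334 ctr [528. 394.  88.] axis [-0.123  0.991  0.049] elev 3 zmin/max [69. 93.]
```

```bash

python3 -m pendant '[[29.88,[0,0,0],0],[29.88,[0,0,0],0]]' | tail -1
python3 -m pendant '[[29.91,[0,0,0],0],[29.91,[0,0,0],0]]' | tail -1
python3 -m pendant '[[29.94,[0,0,0],0],[29.94,[0,0,0],0]]' | tail -1
python3 -c "
from h import *
st();tilt()"
```

```text
grip_force: 14.3
grip_force: 13.2
grip_force: 12.1
t 36.02 tcp [511.  441.8  69.4] gap 29.3 grip 12 F [-0.3 -0.2 -1. ]
handle n 331 ctr [528. 394.  88.] axis [-0.127  0.991  0.041] elev 2 zmin/max [69. 94.]
```

```bash

python3 -m pendant '[[29.97,[0,0,0],0],[29.97,[0,0,0],0]]' | tail -1
python3 -m pendant '[[30,[0,0,0],0],[30,[0,0,0],0]]' | tail -1
python3 -c "
from h import *
st();tilt()"
python3 -m pendant '[[30.03,[0,0,0],0],[30.03,[0,0,0],0]]' | tail -1
python3 -c "
from h import *
st();tilt()"
```

```text
grip_force: 11.0
grip_force: 0.0
t 36.58 tcp [511.1 441.9  69.6] gap 29.9 grip 0 F [-0.9 -0.4  0.3]
handle n 333 ctr [523. 417.  52.] axis [-0.066  0.936  0.345] elev 20 zmin/max [ 36. 128.]
grip_force: 0.0
t 36.88 tcp [511.2 441.9  69.6] gap 30.0 grip 0 F [-0.3 -0.7 -0.6]
few 14
```

```bash
python3 -m pendant '[[45,[0,0,-0.2],0],[45,[0,0,-0.4],0],[45,[0,0,-0.4],0]]' | sed -n 2p
python3 -c "
from h import *
for n in('scene','top'): drivers(n)
go(511,442,7,10)"
```

```text
ee_pos: [0.5145, 0.4442, 0.1765]
scene [249. 109.] ctr 282 -411 top 150 size 114 x 50 ang 10.9
scene [126. 166.] ctr 764 -396 top 150 size 113 x 55 ang -22.2
scene [217. 163.] ctr 561 -166 top 217 size 23 x 19 ang -33.8
scene [267. 275.] ctr 611 145 top 30 size 99 x 29 ang 73.9
scene [367. 338.] ctr 517 424 top 30 size 99 x 30 ang -78.5
top [372.  95.] ctr 763 -397 top 152 size 115 x 51 ang -19.9
top [170. 156.] ctr 608 142 top 30 size 97 x 29 ang 73.9
top [ 67. 188.] ctr 514 423 top 31 size 98 x 28 ang -79.0
top [377. 283.] ctr 281 -414 top 152 size 113 x 52 ang 9.9
shift [-0.    -0.002  0.653] turn 0.006 cur yaw 11.0 q6 0.39
```

```bash

python3 -m pendant '[[45,[0.05,-0.013,0.2],0],[45,[0.05,-0.013,0.4],0],[45,[0.05,-0.013,0.6],0],[45,[0.05,-0.013,0.672],0],[45,[0.05,-0.013,0.672],0]]' | sed -n 2,4p
python3 -m pendant '[[20,[0,0,0],0],[20,[0,0,0],0],[20,[0,0,0],0],[20,[0,0,0],0]]' | tail -2
python3 -m pendant '[[20,[0,0,-0.15],0],[28,[0,0,-0.3],0],[29,[0,0,-0.35],0],[29.6,[0,0,-0.35],0],[29.6,[0,0,-0.35],0]]' | tail -3
python3 -m pendant '[[29.7,[0,0,0],0],[29.8,[0,0,0],0],[29.85,[0,0,0],0],[29.85,[0,0,0],0]]' | tail -1
python3 -m pendant '[[29.9,[0,0,0],0],[29.9,[0,0,0],0]]' | tail -1
python3 -m pendant '[[30,[0,0,0],0],[29.6,[0,0,0],0],[29.6,[0,0,0],0]]' | tail -1
python3 -c "
from h import *
st();tilt()"
```

```text
ee_pos: [0.503, 0.4519, 0.0057]
tool_rot: [-0.001, 0.636, 0.772, -0.004]
wrist_force: [-15.3, -11.5, 33.2]
finger_gap: 0.0291
grip_force: 69.2
wrist_force: [0.5, 0.3, -1.7]
finger_gap: 0.0296
grip_force: 24.7
grip_force: 13.7
grip_force: 11.7
grip_force: 11.5
t 40.27 tcp [505.5 453.5  89. ] gap 29.7 grip 12 F [ 0.5  0.1 -0.7]
handle n 319 ctr [521. 417.  83.] axis [-0.037  0.881  0.471] elev 28 zmin/max [ 56. 120.]
```

```bash

python3 -m pendant '[[29.65,[0,0,-0.1],0],[29.65,[0,0,-0.2],0],[29.65,[0,0,-0.3],0],[29.7,[0,0,-0.36],0],[29.7,[0,0,-0.36],0]]' | tail -3
python3 -c "
from h import *
st();tilt()"
python3 -m pendant '[[29.85,[0,0,0],0],[29.6,[0,0,0],0],[29.6,[0,0,0],0]]' | tail -1
python3 -c "
from h import *
st();tilt()"
```

```text
wrist_force: [-0.8, 0.8, -2.0]
finger_gap: 0.0297
grip_force: 11.5
t 40.95 tcp [506.3 454.  180.6] gap 29.7 grip 12 F [-0.8  0.8 -2. ]
handle n 360 ctr [522. 417. 174.] axis [-0.077  0.885  0.459] elev 27 zmin/max [148. 203.]
grip_force: 11.3
t 41.38 tcp [505.1 453.2 178. ] gap 29.9 grip 11 F [ 0.4 -0.4 -0.9]
handle n 360 ctr [520. 417. 172.] axis [-0.077  0.894  0.441] elev 26 zmin/max [143. 200.]
```

```bash

python3 -m pendant '[[20,[-0.2,0.1,-0.05],0],[20,[-0.4,0.2,-0.1],0.05],[20,[-0.6,0.3,-0.1],0.1],[20,[-0.8,0.38,-0.1],0.15],[20,[-0.9,0.4,-0.1],0.2]]' | sed -n 2,3p
python3 -c "
from h import *
c=np.array([563.7,-228]);X=np.array([.8007,-.599]);Y=np.array([.599,.8007])
p=c-62*X+275*Y;print(p);go(p[0],p[1],192,-36.8)"
```

```text
ee_pos: [0.6484, 0.2485, 0.2038]
tool_rot: [0.0, 0.846, 0.534, 0.0]
[678.7816  29.3305]
shift [-0.739  0.487  0.048] turn 0.063 cur yaw -25.5 q6 0.69
```

```bash

python3 -m pendant '[[20,[-0.2,0.12,0.02],0.03],[20,[-0.4,0.24,0.03],0.06],[20,[-0.6,0.37,0.05],0.063],[20,[-0.74,0.48,0.05],0.063],[20,[-0.74,0.48,0.05],0.063]]' | sed -n 2,4p
python3 -c "
from h import *
st();tilt();tilt('top')"
python3 -m pendant '[[29.4,[-0.1,0,0],0],[29.4,[-0.2,0,0],0],[29.4,[-0.25,0,0],0]]' | sed -n 2,4p
python3 -c "
from h import *
st();tilt()"
```

```text
ee_pos: [0.6777, 0.0291, 0.1913]
tool_rot: [0.001, 0.894, 0.449, -0.0]
wrist_force: [-0.1, 1.3, -1.6]
t 42.67 tcp [677.7  29.1 191.3] gap 28.9 grip 61 F [-0.1  1.3 -1.6]
handle n 153 ctr [678.  40. 197.] axis [ 0.347 -0.455  0.82 ] elev 55 zmin/max [ 32. 215.]
handle n 107 ctr [643. -13. 180.] axis [0.393 0.803 0.449] elev 27 zmin/max [170. 203.]
ee_pos: [0.6457, -0.0115, 0.1977]
tool_rot: [0.001, 0.891, 0.453, 0.009]
wrist_force: [5.3, 5.5, 2.7]
t 43.15 tcp [645.7 -11.5 197.7] gap 29.6 grip 32 F [5.3 5.5 2.7]
handle n 126 ctr [652.  -2. 212.] axis [0.362 0.728 0.582] elev 36 zmin/max [188. 225.]
```

```bash

python3 -m pendant '[[29.4,[-0.1,0,-0.02],0],[29.4,[-0.2,0,-0.05],0],[29.4,[-0.3,0,-0.08],0],[29.4,[-0.4,0,-0.11],0],[29.4,[-0.46,0,-0.11],0]]' | sed -n 2,4p
python3 -m pendant '[[29.4,[-0.03,0,0],0],[29.4,[-0.06,0,0],0],[29.4,[-0.09,0,0],0],[29.4,[-0.1,0,0],0],[20,[-0.1,0,0],0]]' | sed -n 2,4p
cat >> h.py <<'E'
C=np.array([563.7,-228]);X=np.array([.8007,-.599]);Y=np.array([.599,.8007])
def rk(): p=env.read_state()['ee_pos'][:2]*1000-C; print('rack XY %.1f %.1f'%(p@X,p@Y))
E
python3 -c "
from h import *
st();tilt();rk();go(500,-50,225,-36.8)"
```

```text
ee_pos: [0.5713, -0.11, 0.2196]
tool_rot: [-0.0, 0.892, 0.451, 0.0]
wrist_force: [1.2, 1.9, 0.3]
ee_pos: [0.5569, -0.1297, 0.2186]
tool_rot: [-0.0, 0.892, 0.451, -0.0]
wrist_force: [0.6, 1.3, -1.6]
t 44.45 tcp [ 556.9 -129.7  218.6] gap 29.3 grip 60 F [ 0.6  1.3 -1.6]
handle n 313 ctr [ 570. -123.  205.] axis [-0.015  0.45   0.893] elev 63 zmin/max [138. 253.]
rack XY -64.3 74.6
shift [ 0.122 -0.372 -0.026] turn 0.003 cur yaw -36.3 q6 0.25
```

```bash

python3 -m pendant '[[20,[0.02,0,-0.1],0],[20,[0.02,0,-0.2],0],[20,[0.02,0,-0.3],0],[20,[0.02,0,-0.44],0],[20,[0.02,0,-0.44],0]]' | sed -n 2,4p
python3 -m pendant '[[20,[0,0.2,0],0],[20,[0,0.407,0],0],[20,[0,0.407,0],0]]' | sed -n 2,4p
python3 -c "
from h import *
st();tilt(r=50);rk();b=grab('wrist');save(b,'w3.png',(100,100,420,384),1.5)"
```

```text
ee_pos: [0.5613, -0.1269, 0.3323]
tool_rot: [0.003, 0.892, 0.451, 0.001]
wrist_force: [0.1, -0.0, -0.9]
ee_pos: [0.6423, -0.1883, 0.3231]
tool_rot: [-0.002, 0.893, 0.45, -0.003]
wrist_force: [0.1, 0.9, -1.9]
t 45.50 tcp [ 642.3 -188.3  323.1] gap 29.2 grip 60 F [ 0.1  0.9 -1.9]
handle n 295 ctr [ 654. -166.  318.] axis [-0.003 -0.042  0.999] elev 88 zmin/max [265. 358.]
rack XY 37.5 79.4
```

View pics/w3.png

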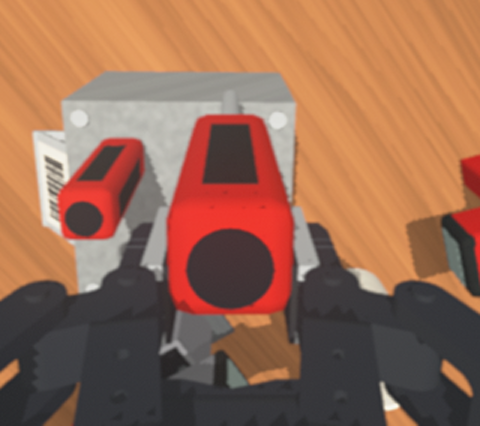

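Driver 2 is upright in the grip (230,215), with driver 1 standing at (100,190). I'll move it over the far left socket and lower it.

```bash

python3 -m pendant '[[20,[-0.1,0,0],0],[20,[-0.21,0,0],0],[20,[-0.21,0,0],0]]' | sed -n 2,4p
python3 -m pendant '[[20,[0,0,0.05],0],[20,[0,0,0.1],0],[20,[0,0,0.13],0],[20,[0,0,0.13],0]]' | sed -n 2,4p
python3 -m pendant '[[20,[0,0,0.04],0],[20,[0,0,0.08],0],[20,[0,0,0.08],0]]' | sed -n 2,4p
python3 -c "
from h import *
st();tilt(r=50);rk()"
```

```text
ee_pos: [0.6086, -0.2301, 0.3299]
tool_rot: [0.001, 0.893, 0.45, -0.0]
wrist_force: [0.3, 0.0, -0.4]
ee_pos: [0.6104, -0.2276, 0.2946]
tool_rot: [-0.001, 0.892, 0.452, -0.001]
wrist_force: [1.0, 0.1, -1.4]
ee_pos: [0.6102, -0.228, 0.2747]
tool_rot: [-0.001, 0.892, 0.451, -0.001]
wrist_force: [-0.1, -0.5, -1.5]
t 46.85 tcp [ 610.2 -228.   274.7] gap 29.5 grip 60 F [-0.1 -0.5 -1.5]
handle n 273 ctr [ 622. -207.  270.] axis [-0.02  -0.051  0.999] elev 87 zmin/max [217. 310.]
rack XY 37.6 27.9
```

```bash

python3 -m pendant '[[20,[0,0,0.06],0],[20,[0,0,0.12],0],[20,[0,0,0.18],0],[20,[0,0,0.24],0],[20,[0,0,0.24],0]]' | sed -n 2,4p
python3 -m pendant '[[20,[0,0,0.04],0],[20,[0,0,0.08],0],[20,[0,0,0.095],0],[20,[0,0,0.095],0]]' | sed -n 2,4p
python3 -m pendant '[[32,[0,0,0],0],[38,[0,0,0],0],[42,[0,0,0],0],[42,[0,0,0],0]]' | sed -n 2,4p
python3 -m pendant '[[42,[0,0,-0.1],0],[42,[0,0,-0.25],0],[42,[0,0,-0.45],0],[42,[0,0,-0.6],0],[42,[0,0,-0.6],0]]' | sed -n 2,4p
python3 -c "
from h import *
d=grab('scene');drivers('scene',d);W=cloud(d)*1000;hsv=cv2.cvtColor(d['frame'],cv2.COLOR_RGB2HSV)
for p in((616,-220),(556,-175)):
    m=((hsv[...,0]<8)|(hsv[...,0]>172))&(hsv[...,1]>150)&(np.hypot(W[...,0]-p[0],W[...,1]-p[1])<35)&(W[...,2]>128)
    print(p,np.percentile(W[m],[3,97],axis=0).round())
go(615,100,250,-17)"
```

```text
ee_pos: [0.6097, -0.2277, 0.2138]
tool_rot: [-0.002, 0.892, 0.451, -0.001]
wrist_force: [-1.0, 0.1, -1.0]
ee_pos: [0.6107, -0.2282, 0.1922]
tool_rot: [-0.0, 0.892, 0.451, -0.0]
wrist_force: [-0.1, 0.4, -0.8]
ee_pos: [0.611, -0.2284, 0.193]
tool_rot: [0.0, 0.892, 0.451, 0.0]
wrist_force: [-0.1, -0.7, -0.5]
ee_pos: [0.6127, -0.2293, 0.3482]
tool_rot: [0.004, 0.892, 0.451, 0.003]
wrist_force: [-0.9, 0.7, -0.4]
scene [249. 110.] ctr 284 -411 top 150 size 110 x 52 ang 12.4
scene [126. 166.] ctr 764 -396 top 150 size 112 x 52 ang -20.1
scene [192. 161.] ctr 620 -215 top 221 size 28 x 27 ang 64.4
scene [217. 163.] ctr 560 -168 top 218 size 25 x 23 ang 54.7
scene [267. 275.] ctr 611 144 top 30 size 98 x 29 ang 73.4
(616, -220) [[ 608. -225.  136.]
 [ 634. -200.  225.]]
(556, -175) [[ 551. -173.  137.]
 [ 575. -154.  226.]]
shift [ 1.067 -0.77   0.377] turn -0.107 cur yaw -36.3 q6 0.14
```

```bash

python3 -m pendant '[[45,[0.25,-0.15,0.1],-0.03],[45,[0.5,-0.3,0.2],-0.06],[45,[0.75,-0.45,0.3],-0.09],[45,[0.95,-0.6,0.4],-0.11],[45,[1,-0.77,0.4],-0.11]]' | sed -n 2,3p
python3 -c "
from h import *
drivers('top');go(619.5,176.5,110,-16.4)"
```

```text
ee_pos: [0.6092, 0.067, 0.2429]
tool_rot: [-0.002, 0.801, 0.598, -0.002]
top [372.  95.] ctr 762 -397 top 152 size 113 x 51 ang -20.0
top [306. 148.] ctr 615 -219 top 225 size 26 x 26 ang 54.0
top [162. 154.] ctr 606 137 top 31 size 108 x 28 ang 73.0
top [377. 283.] ctr 281 -414 top 152 size 115 x 51 ang 10.2
shift [ 0.405 -0.049  0.527] turn 0.001 cur yaw -16.2 q6 0.26
```

```bash

python3 -m pendant '[[45,[0.2,-0.05,0.1],0],[45,[0.4,-0.05,0.25],0],[45,[0.405,-0.05,0.45],0],[45,[0.405,-0.05,0.53],0],[45,[0.405,-0.05,0.53],0]]' | sed -n 2,3p
python3 -c "
from h import *
drivers('scene');go(619.5,176.5,9,-16.4)"
```

```text
ee_pos: [0.6256, 0.1647, 0.1119]
tool_rot: [-0.001, 0.802, 0.598, -0.003]
scene [249. 109.] ctr 282 -411 top 150 size 113 x 50 ang 9.8
scene [126. 166.] ctr 765 -396 top 150 size 113 x 52 ang -20.3
scene [192. 162.] ctr 619 -215 top 221 size 30 x 25 ang -42.5
scene [217. 163.] ctr 561 -166 top 218 size 24 x 19 ang -30.7
scene [268. 277.] ctr 606 149 top 30 size 98 x 45 ang 51.6
shift [ 0.036 -0.044  0.422] turn -0.001 cur yaw -16.6 q6 0.41
```

```bash

python3 -m pendant '[[45,[0.036,-0.035,0.1],0],[45,[0.036,-0.035,0.25],0],[45,[0.036,-0.035,0.38],0],[45,[0.036,-0.035,0.42],0],[45,[0.036,-0.035,0.42],0]]' | sed -n 2,4p
python3 -m pendant '[[20,[0,0,0],0],[20,[0,0,0],0],[20,[0,0,0],0],[20,[0,0,0],0]]' | tail -5
python3 -m pendant '[[20,[0,0,-0.15],0],[28,[0,0,-0.3],0],[29,[0,0,-0.35],0],[29.6,[0,0,-0.35],0],[29.6,[0,0,-0.35],0]]' | tail -3
python3 -m pendant '[[29.7,[0,0,0],0],[29.8,[0,0,0],0],[29.85,[0,0,0],0],[29.85,[0,0,0],0]]' | tail -1
python3 -m pendant '[[29.9,[0,0,0],0],[29.9,[0,0,0],0]]' | tail -1
python3 -c "
from h import *
st();tilt(r=110)"
```

```text
ee_pos: [0.6232, 0.1764, 0.0113]
tool_rot: [0.0, 0.802, 0.598, 0.001]
wrist_force: [-0.2, -0.6, 0.7]
ee_pos: [0.6243, 0.177, 0.0127]
tool_rot: [0.001, 0.801, 0.598, 0.002]
wrist_force: [-0.4, 0.4, 6.2]
finger_gap: 0.0291
grip_force: 59.8
wrist_force: [0.2, -0.8, -1.7]
finger_gap: 0.0296
grip_force: 33.9
grip_force: 25.6
grip_force: 24.0
t 53.05 tcp [622.  176.8  97.5] gap 30.1 grip 24 F [-0.4  0.1 -1.8]
handle n 110 ctr [621. 181. 113.] axis [0.602 0.194 0.774] elev 51 zmin/max [ 99. 153.]
```

```bash

python3 -m pendant '[[30,[0,0,0],0],[30,[0,0,0],0]]' | tail -1
python3 -m pendant '[[30.1,[0,0,0],0],[30.1,[0,0,0],0]]' | tail -1
python3 -m pendant '[[30.15,[0,0,0],0],[30.15,[0,0,0],0]]' | tail -1
python3 -m pendant '[[30.2,[0,0,0],0],[30.2,[0,0,0],0]]' | tail -1
```

```text
grip_force: 21.0
grip_force: 18.0
grip_force: 16.6
grip_force: 15.2
```

```bash

python3 -m pendant '[[30.25,[0,0,0],0],[30.25,[0,0,0],0]]' | tail -1
python3 -m pendant '[[30.3,[0,0,0],0],[30.3,[0,0,0],0]]' | tail -1
python3 -m pendant '[[30.36,[0,0,0],0],[29.6,[0,0,0],0],[29.6,[0,0,0],0]]' | tail -3
python3 -c "
from h import *
st();tilt(r=110);tilt('top',110)"
```

```text
grip_force: 0.0
grip_force: 0.0
wrist_force: [-0.1, 1.0, -0.2]
finger_gap: 0.0296
grip_force: 0.0
t 54.98 tcp [622.  176.8  97.4] gap 29.6 grip 0 F [-0.1  1.  -0.2]
few 9
few 15
```

```bash
python3 -m pendant '[[45,[0,0,-0.15],0],[45,[0,0,-0.3],0],[45,[0,0,-0.3],0]]' | sed -n 2p
python3 -c "
from h import *
for n in('scene','top'): drivers(n)
go(622,177,10,-16.4)"
```

```text
ee_pos: [0.625, 0.1773, 0.1771]
scene [249. 109.] ctr 280 -411 top 150 size 115 x 53 ang 10.6
scene [126. 166.] ctr 765 -396 top 150 size 113 x 54 ang -18.3
scene [192. 162.] ctr 620 -217 top 220 size 29 x 27 ang 66.1
scene [217. 163.] ctr 561 -164 top 216 size 27 x 17 ang -8.3
scene [269. 285.] ctr 622 170 top 30 size 102 x 29 ang 73.1
top [372.  95.] ctr 763 -397 top 152 size 112 x 51 ang -20.0
top [306. 148.] ctr 615 -218 top 225 size 26 x 26 ang 57.2
top [165. 154.] ctr 616 156 top 31 size 72 x 28 ang 73.6
top [377. 283.] ctr 281 -414 top 152 size 113 x 51 ang 9.9
shift [ 0.001 -0.     0.65 ] turn -0.001 cur yaw -16.5 q6 0.43
```

```bash

python3 -m pendant '[[45,[0.107,-0.009,0.2],0],[45,[0.107,-0.009,0.4],0],[45,[0.107,-0.009,0.6],0],[45,[0.107,-0.009,0.655],0],[45,[0.107,-0.009,0.655],0]]' | sed -n 2,4p
python3 -m pendant '[[20,[0,0,0],0],[20,[0,0,0],0],[20,[0,0,0],0],[20,[0,0,0],0]]' | tail -5
python3 -m pendant '[[20,[0,0,-0.15],0],[28,[0,0,-0.3],0],[29,[0,0,-0.35],0],[29.6,[0,0,-0.35],0],[29.6,[0,0,-0.35],0]]' | tail -1
python3 -m pendant '[[29.7,[0,0,0],0],[29.8,[0,0,0],0],[29.8,[0,0,0],0]]' | tail -1
python3 -m pendant '[[29.85,[0,0,0],0],[29.85,[0,0,0],0]]' | tail -1
```

```text
ee_pos: [0.6257, 0.2029, 0.0075]
tool_rot: [-0.001, 0.801, 0.598, -0.002]
wrist_force: [1.2, 0.0, 0.2]
ee_pos: [0.6273, 0.2031, 0.0085]
tool_rot: [-0.0, 0.801, 0.598, -0.0]
wrist_force: [0.4, 0.6, 0.1]
finger_gap: 0.0294
grip_force: 60.1
grip_force: 34.9
grip_force: 27.2
grip_force: 25.4
```

```bash

python3 -m pendant '[[29.95,[0,0,0],0],[30,[0,0,0],0],[30.05,[0,0,0],0],[30.05,[0,0,0],0]]' | tail -1
python3 -m pendant '[[30.1,[0,0,0],0],[30.1,[0,0,0],0]]' | tail -1
python3 -m pendant '[[30.15,[0,0,0],0],[30.15,[0,0,0],0]]' | tail -1
python3 -m pendant '[[30.18,[0,0,0],0],[29.6,[0,0,0],0]]' | tail -1
python3 -c "
from h import *
st();tilt(r=110);tilt('top',110)"
```

```text
grip_force: 18.5
grip_force: 16.9
grip_force: 15.3
grip_force: 21.5
t 59.17 tcp [627.4 203.1  96.1] gap 30.2 grip 21 F [-0.1 -0.1 -1.9]
handle n 134 ctr [629. 200. 119.] axis [0.13  0.982 0.137] elev 8 zmin/max [100. 214.]
handle n 221 ctr [612. 150. 115.] axis [0.284 0.958 0.048] elev 3 zmin/max [101. 121.]
```

```bash

python3 -m pendant '[[30.15,[0,0,0],0],[30.15,[0,0,0],0],[30.22,[0,0,0],0],[29.5,[0,0,0],0],[29.5,[0,0,0],0]]' | tail -1
python3 -c "
from h import *
st();tilt('top',110)"
python3 -m pendant '[[30.15,[0,0,0],0],[30.15,[0,0,0],0],[30.27,[0,0,0],0],[29.5,[0,0,0],0],[29.5,[0,0,0],0]]' | tail -1
python3 -c "
from h import *
st();tilt('top',110)"
```

```text
grip_force: 13.1
t 59.90 tcp [627.4 203.1  96.2] gap 29.6 grip 13 F [-0.3 -0.5 -1.2]
handle n 207 ctr [613. 157.  83.] axis [0.278 0.83  0.484] elev 29 zmin/max [ 67. 103.]
grip_force: 0.0
t 60.58 tcp [627.4 203.1  96.1] gap 30.0 grip 0 F [ 0.4  0.1 -0. ]
few 12
```

```bash
python3 -m pendant '[[45,[0,0,-0.15],0],[45,[0,0,-0.35],0],[45,[0,0,-0.35],0]]' | sed -n 2p
python3 -c "
from h import *
for n in('scene','top'): drivers(n)
go(627.4,203,10,-16.4)"
```

```text
ee_pos: [0.6313, 0.2038, 0.1902]
scene [249. 109.] ctr 281 -412 top 150 size 116 x 53 ang 12.0
scene [126. 166.] ctr 765 -396 top 150 size 112 x 54 ang -21.5
scene [192. 162.] ctr 620 -216 top 220 size 28 x 27 ang -21.1
scene [217. 163.] ctr 560 -167 top 218 size 23 x 19 ang -35.7
scene [273. 290.] ctr 624 189 top 30 size 97 x 29 ang 72.6
top [372.  95.] ctr 762 -397 top 152 size 114 x 51 ang -20.2
top [155. 152.] ctr 621 185 top 30 size 93 x 28 ang 72.8
top [377. 283.] ctr 281 -414 top 152 size 114 x 52 ang 10.0
shift [-0.002 -0.002  0.698] turn -0.001 cur yaw -16.5 q6 0.47
```

```bash

python3 -m pendant '[[45,[0.07,-0.008,0.2],0],[45,[0.07,-0.008,0.4],0],[45,[0.07,-0.008,0.6],0],[45,[0.07,-0.008,0.7],0],[45,[0.07,-0.008,0.7],0]]' | sed -n 2,4p
python3 -m pendant '[[20,[0,0,0],0],[20,[0,0,0],0],[20,[0,0,0],0],[20,[0,0,0],0]]' | tail -5
python3 -m pendant '[[20,[0,0,-0.15],0],[28,[0,0,-0.3],0],[29,[0,0,-0.35],0],[29.6,[0,0,-0.35],0],[29.6,[0,0,-0.35],0]]' | tail -1
python3 -m pendant '[[29.7,[0,0,0],0],[29.8,[0,0,0],0],[29.9,[0,0,0],0],[29.95,[0,0,0],0],[29.95,[0,0,0],0]]' | tail -1
python3 -c "
from h import *
st();tilt('top',110)"
```

```text
ee_pos: [0.629, 0.2203, 0.0066]
tool_rot: [-0.001, 0.801, 0.598, -0.002]
wrist_force: [0.7, -0.2, 1.1]
ee_pos: [0.6297, 0.2203, 0.0079]
tool_rot: [-0.0, 0.801, 0.598, -0.001]
wrist_force: [-0.1, 0.4, -0.8]
finger_gap: 0.0291
grip_force: 60.2
grip_force: 23.8
grip_force: 2.4
t 63.48 tcp [630.6 220.4  96.2] gap 30.1 grip 2 F [-0.2 -0.7 -1.6]
handle n 207 ctr [616. 177.  86.] axis [0.273 0.827 0.492] elev 29 zmin/max [ 68. 106.]
```

```bash

python3 -m pendant '[[29.7,[0,0,0],0],[29,[0,0,0],0],[20,[0,0,-0.1],0],[20,[0,0,-0.25],0],[20,[0,0,-0.4],0]]' | tail -1
python3 -c "
from h import *
st();tilt('top',110);p=C-62*X+275*Y;go(p[0],p[1],192,-36.8)"
```

```text
grip_force: 61.4
t 64.15 tcp [630.2 220.4 196.7] gap 29.1 grip 61 F [ 0.  -0.1 -1.1]
handle n 243 ctr [616. 178. 188.] axis [0.272 0.826 0.493] elev 30 zmin/max [171. 209.]
shift [-0.685  0.391  0.048] turn 0.113 cur yaw -16.5 q6 0.50
```

```bash

python3 -m pendant '[[20,[-0.2,0.1,0],0.05],[20,[-0.4,0.2,0.02],0.1],[20,[-0.6,0.3,0.03],0.113],[20,[-0.685,0.39,0.04],0.113],[20,[-0.685,0.39,0.04],0.113]]' | sed -n 2,4p
python3 -m pendant '[[29.4,[-0.1,0,0],0],[29.4,[-0.2,0,0],0],[29.4,[-0.25,0,0],0]]' | sed -n 2,4p
python3 -c "
from h import *
st();tilt(r=80);tilt('top');rk()"
```

```text
ee_pos: [0.6758, 0.0257, 0.1855]
tool_rot: [0.0, 0.895, 0.445, -0.0]
wrist_force: [0.3, 0.4, -1.2]
ee_pos: [0.6404, -0.0189, 0.1894]
tool_rot: [0.001, 0.894, 0.448, 0.005]
wrist_force: [3.1, 3.5, 2.2]
t 65.20 tcp [640.4 -18.9 189.4] gap 29.5 grip 31 F [3.1 3.5 2.2]
handle n 101 ctr [648.  -6. 203.] axis [-0.537 -0.823  0.186] elev 11 zmin/max [192. 214.]
handle n 38 ctr [614. -35. 180.] axis [-0.038  0.073  0.997] elev 85 zmin/max [164. 221.]
rack XY -64.5 211.1
```

```bash

python3 -m pendant '[[29.4,[-0.1,0,-0.03],0],[29.4,[-0.2,0,-0.07],0],[29.4,[-0.3,0,-0.11],0],[29.4,[-0.4,0,-0.14],0],[29.4,[-0.44,0,-0.14],0]]' | sed -n 2,4p
python3 -m pendant '[[29.4,[-0.03,0,0],0],[29.4,[-0.06,0,0],0],[29.4,[-0.09,0,0],0],[29.4,[-0.105,0,0],0],[20,[-0.105,0,0],0]]' | sed -n 2,4p
python3 -m pendant '[[20,[0.02,0,-0.1],0],[20,[0.02,0,-0.2],0],[20,[0.02,0,-0.3],0],[20,[0.02,0,-0.44],0],[20,[0.02,0,-0.44],0]]' | sed -n 2,4p
python3 -c "
from h import *
st();rk();go(500,-50,225,-36.8)"
```

```text
ee_pos: [0.5707, -0.1105, 0.2218]
tool_rot: [-0.0, 0.895, 0.446, 0.0]
wrist_force: [1.0, 1.8, -0.2]
ee_pos: [0.5557, -0.1305, 0.2208]
tool_rot: [-0.0, 0.895, 0.447, -0.0]
wrist_force: [1.2, 1.5, -1.3]
ee_pos: [0.5602, -0.1276, 0.3344]
tool_rot: [0.003, 0.894, 0.447, 0.002]
wrist_force: [0.3, -0.5, -1.1]
t 67.17 tcp [ 560.2 -127.6  334.4] gap 29.4 grip 60 F [ 0.3 -0.5 -1.1]
rack XY -63.0 78.3
shift [ 0.104 -0.382  0.435] turn -0.000 cur yaw -36.9 q6 0.27
```

```bash

python3 -m pendant '[[20,[0,-0.17,0],0],[20,[0,-0.17,0],0],[20,[-0.2,-0.17,0],0],[20,[-0.4,-0.17,0],0],[20,[-0.5,-0.17,0],0]]' | sed -n 2,4p
python3 -m pendant '[[20,[0,0,0],0],[20,[0,0.15,0],0],[20,[0,0.272,0],0],[20,[0,0.272,0],0]]' | sed -n 2,4p
python3 -c "
from h import *
st();tilt(r=50);rk();b=grab('wrist');save(b,'w4.png',(100,100,420,384),1.5)"
```

```text
ee_pos: [0.4482, -0.2028, 0.3296]
tool_rot: [-0.0, 0.895, 0.446, -0.001]
wrist_force: [-0.3, 0.6, -1.4]
ee_pos: [0.5056, -0.2421, 0.3294]
tool_rot: [-0.001, 0.894, 0.447, -0.001]
wrist_force: [-0.3, 0.4, -1.4]
t 68.30 tcp [ 505.6 -242.1  329.4] gap 29.2 grip 60 F [-0.3  0.4 -1.4]
handle n 264 ctr [ 520. -220.  319.] axis [-0.023 -0.042  0.999] elev 87 zmin/max [267. 359.]
rack XY -39.2 -46.0
```

View pics/w4.png

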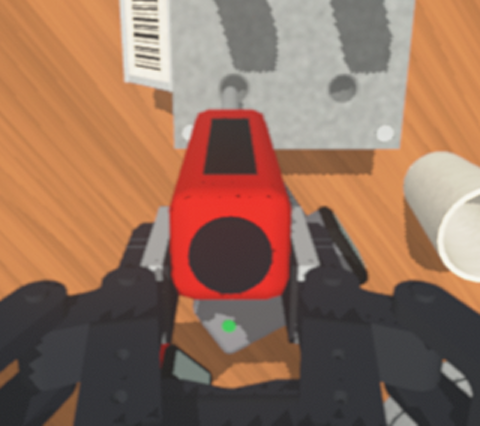

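Driver 3's tip is over the near-right socket at (233,88). Lowering in steps.

```bash

python3 -m pendant '[[20,[0,0,0.05],0],[20,[0,0,0.1],0],[20,[0,0,0.13],0],[20,[0,0,0.13],0]]' | sed -n 2,4p
python3 -m pendant '[[20,[0,0,0.04],0],[20,[0,0,0.08],0],[20,[0,0,0.08],0]]' | sed -n 2,4p
python3 -c "
from h import *
st();tilt(r=50);rk()"
```

```text
ee_pos: [0.5036, -0.2413, 0.2974]
tool_rot: [-0.001, 0.894, 0.447, -0.001]
wrist_force: [-0.7, 0.1, -1.6]
ee_pos: [0.5036, -0.2413, 0.2771]
tool_rot: [-0.001, 0.894, 0.447, -0.001]
wrist_force: [0.7, 0.1, -1.7]
t 69.28 tcp [ 503.6 -241.3  277.1] gap 29.3 grip 61 F [ 0.7  0.1 -1.7]
handle n 246 ctr [ 517. -219.  265.] axis [-0.006 -0.034  0.999] elev 88 zmin/max [213. 307.]
rack XY -39.7 -46.7
```

```bash

python3 -m pendant '[[20,[0,0,0.06],0],[20,[0,0,0.12],0],[20,[0,0,0.18],0],[20,[0,0,0.24],0],[20,[0,0,0.24],0]]' | sed -n 2,4p
python3 -m pendant '[[20,[0,0,0.04],0],[20,[0,0,0.08],0],[20,[0,0,0.085],0],[20,[0,0,0.085],0]]' | sed -n 2,4p
python3 -m pendant '[[32,[0,0,0],0],[38,[0,0,0],0],[42,[0,0,0],0],[42,[0,0,0],0]]' | sed -n 2,4p
python3 -m pendant '[[42,[0,0,-0.1],0],[42,[0,0,-0.25],0],[42,[0,0,-0.45],0],[42,[0,0,-0.6],0],[42,[0,0,-0.6],0]]' | sed -n 2,4p
python3 -c "
from h import *
d=grab('scene');drivers('scene',d);W=cloud(d)*1000;hsv=cv2.cvtColor(d['frame'],cv2.COLOR_RGB2HSV)
for p in((616,-220),(556,-175),(511,-235)):
    m=((hsv[...,0]<8)|(hsv[...,0]>172))&(hsv[...,1]>150)&(np.hypot(W[...,0]-p[0],W[...,1]-p[1])<35)&(W[...,2]>128)
    print(p,np.percentile(W[m],[3,97],axis=0).round())
st()"
```

```text
ee_pos: [0.5036, -0.2416, 0.2167]
tool_rot: [-0.001, 0.894, 0.447, -0.001]
wrist_force: [0.1, 0.4, -2.0]
ee_pos: [0.5041, -0.2418, 0.1972]
tool_rot: [-0.0, 0.894, 0.447, -0.0]
wrist_force: [-0.4, -1.2, -2.0]
ee_pos: [0.5044, -0.2418, 0.1976]
tool_rot: [0.0, 0.894, 0.447, 0.0]
wrist_force: [0.9, -0.6, -0.3]
ee_pos: [0.506, -0.2429, 0.3521]
tool_rot: [0.004, 0.894, 0.447, 0.002]
wrist_force: [0.4, -0.1, -0.3]
scene [249. 110.] ctr 281 -409 top 150 size 108 x 56 ang 4.2
scene [218. 154.] ctr 536 -197 top 221 size 97 x 27 ang 53.5
scene [126. 166.] ctr 764 -397 top 150 size 112 x 56 ang -21.6
scene [192. 162.] ctr 620 -216 top 221 size 31 x 27 ang 66.3
(616, -220) [[ 608. -225.  135.]
 [ 634. -199.  224.]]
(556, -175) [[ 544. -175.  137.]
 [ 574. -154.  225.]]
(511, -235) [[ 498. -236.  145.]
 [ 529. -213.  225.]]
t 71.62 tcp [ 505.  -242.2  349.2] gap 42.1 grip 0 F [-0.8 -0.5 -0.2]
```

All three drivers stand home, butt tops at 224–225 mm. Next is the grey scanner: grip the head across its sides, over the handle.

```bash

python3 -c "
from h import *
go(434.7,-364.1,260,86.7)"
```

```text
shift [-0.559  0.067  0.357] turn 0.313 cur yaw -36.9 q6 0.04
```

```bash

python3 -m pendant '[[72,[-0.15,0.02,0.05],0.06],[72,[-0.3,0.04,0.1],0.12],[72,[-0.45,0.06,0.2],0.18],[72,[-0.56,0.067,0.3],0.24],[72,[-0.56,0.067,0.35],0.3]]' | sed -n 2,3p
python3 -c "
from h import *
d=grab('top');W=cloud(d)*1000;x,y,z=W[...,0],W[...,1],W[...,2]
m=comp(d,(z>150)&(z<172)&(x>330)&(x<620)&(y>-440)&(y<-300)&(np.hypot(x-282,y+413)>80)); w=W[m];print(cv2.minAreaRect(w[:,:2].astype(np.float32)))
go(434.7,-364.1,180,86.7);go(434.7,-364.1,131,86.7);d=grab('wrist');save(d,'w5.png')"
```

```text
ee_pos: [0.4308, -0.3639, 0.2553]
tool_rot: [-0.003, 1.0, -0.01, -0.003]
((480.1501159667969, -368.20648193359375), (52.14481735229492, 68.56538391113281), 87.0252685546875)
shift [0.017 0.008 0.295] turn 0.011 cur yaw -91.3 q6 0.74
shift [0.019 0.009 0.491] turn 0.011 cur yaw -91.3 q6 0.74
```

View pics/w5.png

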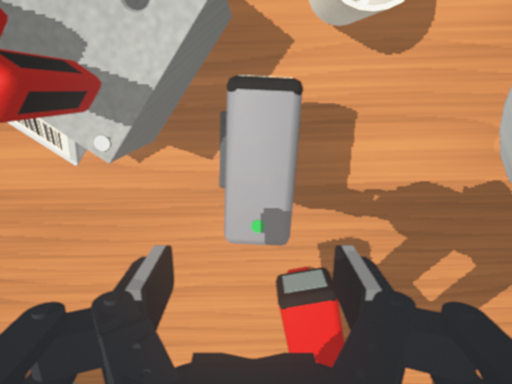

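Wrist view: grey scanner head centred between the fingers at (262,160), window at top (264,84), the red decoy below (315,320) outside the jaws' path.

```bash

python3 -m pendant '[[72,[0.018,0.008,0.1],0.011],[72,[0.018,0.008,0.2],0.011],[72,[0.018,0.008,0.3],0.011],[72,[0.018,0.008,0.4],0.011],[72,[0.018,0.008,0.49],0.011]]' | sed -n 2,4p
python3 -m pendant '[[72,[0,0,0],0],[55,[0,0,0],0],[40,[0,0,0],0],[40,[0,0,0],0],[40,[0,0,0],0]]'
python3 -c "
from h import *
st()"
```

```text
ee_pos: [0.438, -0.3649, 0.136]
tool_rot: [-0.001, 1.0, -0.02, -0.0]
wrist_force: [-0.3, -0.1, -0.4]
clock: 73.6
ee_pos: [0.4389, -0.3666, 0.1389]
tool_rot: [0.001, 1.0, -0.022, 0.001]
wrist_force: [1.3, 0.5, 5.5]
finger_gap: 0.0486
grip_force: 62.9
t 73.60 tcp [ 438.9 -366.6  138.9] gap 48.6 grip 63 F [1.3 0.5 5.5]
```

```bash

python3 -m pendant '[[40,[0,0,-0.06],0],[40,[0,0,-0.12],0],[40,[0,0,-0.18],0],[40,[0,0,-0.18],0],[40,[0.03,0,-0.18],0]]' | sed -n 2,6p
python3 -m pendant '[[40,[0.03,0,0],0],[40,[0.06,0,0],0],[40,[0.09,0,0],0],[40,[0.12,0,0],0],[40,[0.12,0,0],0]]' | sed -n 2,6p
python3 -c "
from h import *
st()"
```

```text
ee_pos: [0.4454, -0.366, 0.1822]
tool_rot: [-0.0, 1.0, -0.023, -0.0]
wrist_force: [0.6, 0.3, -2.3]
finger_gap: 0.0494
grip_force: 62.5
ee_pos: [0.474, -0.3671, 0.1805]
tool_rot: [-0.001, 1.0, -0.022, -0.003]
wrist_force: [-5.4, -0.6, -2.5]
finger_gap: 0.0491
grip_force: 62.6
t 74.85 tcp [ 474.  -367.1  180.5] gap 49.1 grip 63 F [-5.4 -0.6 -2.5]
```

```bash
cat >> h.py <<'E'
def head(n='scene'):
    """pitch of the scanner head from its top/side grey points"""
    d=grab(n);W=cloud(d)*1000;hsv=cv2.cvtColor(d['frame'],cv2.COLOR_RGB2HSV);return d,W,hsv
E
python3 -m pendant '[[40,[0.04,0,0],0],[40,[0.08,0,0],0],[40,[0.12,0,0],0],[40,[0.125,0,0],0],[40,[0.125,0,0],0]]' | sed -n 2,6p
python3 -c "
from h import *
st();d=grab('scene');save(d,'s6.png',(150,70,310,200),4)"
```

```text
ee_pos: [0.5049, -0.3679, 0.1804]
tool_rot: [-0.002, 1.0, -0.022, -0.003]
wrist_force: [-5.9, 0.2, -2.8]
finger_gap: 0.049
grip_force: 63.4
t 75.47 tcp [ 504.9 -367.9  180.4] gap 49.0 grip 63 F [-5.9  0.2 -2.8]
```

View pics/s6.png

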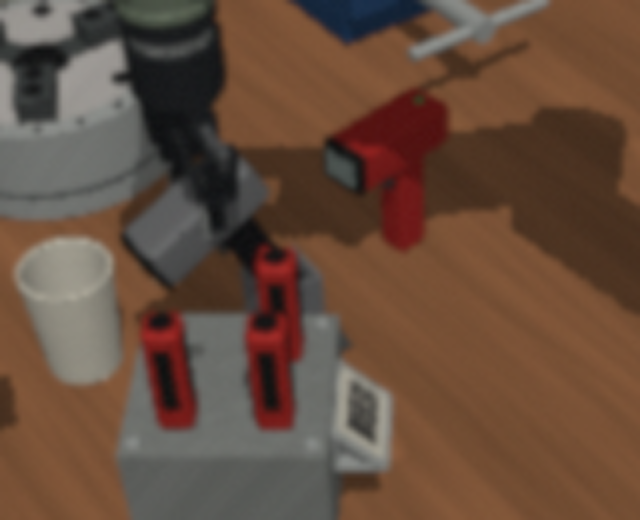

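The scanner is pitched nose-down at (200,215), three drivers stand in the rack, and coffee is untouched at (70,310). I'll lift it clear and measure the pitch.

```bash

python3 -m pendant '[[40,[-0.01,0,-0.1],0],[40,[-0.02,0,-0.2],0],[40,[-0.02,0,-0.3],0],[40,[-0.02,0,-0.4],0],[40,[-0.02,0,-0.4],0]]' | sed -n 2,4p
python3 -c "
from h import *
np.set_printoptions(precision=3,suppress=True)
st();p=env.read_state()['ee_pos']*1000
for n in('scene','top'):
    d=grab(n);W=cloud(d)*1000;hsv=cv2.cvtColor(d['frame'],cv2.COLOR_RGB2HSV)
    m=(hsv[...,1]<45)&(hsv[...,2]>85)&(np.hypot(W[...,0]-p[0]-10,W[...,1]-p[1])<95)&(W[...,2]>p[2]-70)&(W[...,2]<p[2]+60)
    w=W[m];best=0
    rng=np.random.default_rng(0)
    for i in range(400):
        q=w[rng.choice(len(w),3,False)];nn=np.cross(q[1]-q[0],q[2]-q[0]);L=np.linalg.norm(nn)
        if L<100: continue
        nn/=L; nn*=np.sign(nn[2])
        if nn[2]<.6: continue
        k=np.abs((w-q[0])@nn)<2
        if k.sum()>best: best=k.sum();B=w[k]
    c=B.mean(0);vt=np.linalg.svd(B-c)[2][2];vt*=np.sign(vt[2]);print(n,len(w),best,c,vt,'pitch %.1f heading %.1f'%(np.degrees(np.arccos(vt[2])),np.degrees(np.arctan2(vt[1],vt[0]))))
"
```

```text
ee_pos: [0.5039, -0.3697, 0.2853]
tool_rot: [0.002, 1.0, -0.022, 0.003]
wrist_force: [0.3, 0.7, -2.1]
t 76.15 tcp [ 503.9 -369.7  285.3] gap 49.2 grip 63 F [ 0.3  0.7 -2.1]
scene 208 145 [ 536.883 -365.755  290.508] [0.453 0.007 0.892] pitch 26.9 heading 0.9
top 531 237 [ 536.001 -366.829  289.14 ] [ 0.431 -0.044  0.901] pitch 25.7 heading -5.9
```

```bash

python3 -m pendant '[[40,[-0.2,0,0],0],[40,[-0.4,0,0],0.05],[40,[-0.5,0,0],0.1],[40,[-0.55,-0.1,0],0.15],[40,[-0.55,-0.3,0],0.19]]' | sed -n 2,4p
python3 -c "
from h import *
st();go(369.6,-82.8,250,53.2);go(369.6,-82.8,162.7,53.2)"
```

```text
ee_pos: [0.3665, -0.2873, 0.2804]
tool_rot: [-0.001, 0.948, -0.319, -0.001]
wrist_force: [0.6, 1.1, -2.5]
t 76.88 tcp [ 366.5 -287.3  280.4] gap 49.2 grip 63 F [ 0.6  1.1 -2.5]
shift [-0.485 -0.658  0.123] turn -0.003 cur yaw -127.3 q6 1.37
shift [-0.484 -0.658  0.472] turn -0.003 cur yaw -127.3 q6 1.37
```

```bash

python3 -m pendant '[[40,[-0.15,-0.2,0],0],[40,[-0.3,-0.4,0.05],0],[40,[-0.42,-0.58,0.1],0],[40,[-0.485,-0.658,0.25],0],[40,[-0.485,-0.658,0.4],0]]' | sed -n 2,4p
python3 -m pendant '[[40,[0,0,0.07],0],[40,[0,0,0.07],0],[40,[0,0,0.07],0]]' | sed -n 2,4p
python3 -c "
from h import *
np.set_printoptions(precision=3,suppress=True)
st();go(369.6,-82.8,162.7,53.2);p=env.read_state()['ee_pos']*1000
h=np.array([.8,-.6])
for n in('scene','top'):
    d=grab(n);W=cloud(d)*1000;hsv=cv2.cvtColor(d['frame'],cv2.COLOR_RGB2HSV)
    if n=='scene': save(d,'s7.png',(190,70,350,200),4)
    q=p[:2]+20*h
    m=(hsv[...,1]<45)&(hsv[...,2]>85)&(np.hypot(W[...,0]-q[0],W[...,1]-q[1])<60)&(W[...,2]>p[2]-70)&(W[...,2]<p[2]+60)
    w=W[m];best=0;rng=np.random.default_rng(0)
    print(n,len(w))
    for i in range(400):
        q=w[rng.choice(len(w),3,False)];nn=np.cross(q[1]-q[0],q[2]-q[0]);L=np.linalg.norm(nn)
        if L<100: continue
        nn/=L; nn*=np.sign(nn[2])
        if nn[2]<.6: continue
        k=np.abs((w-q[0])@nn)<2
        if k.sum()>best: best=k.sum();B=w[k]
    if best: 
        c=B.mean(0);vt=np.linalg.svd(B-c)[2][2];vt*=np.sign(vt[2]);hd=np.degrees(np.arctan2(vt[1],vt[0]));pt=np.arccos(vt[2]);print(best,c,vt,'pitch %.1f heading %.1f'%(np.degrees(pt),hd))
        o=c-22*vt; Lb=np.array([482,-166.9,92]);N=np.array([-.566,.424,.7071]);u=np.array([.8*np.cos(pt),-.6*np.cos(pt),-np.sin(pt)])
        t=((Lb-o)@N)/(u@N);hit=o+t*u;print('hit-label',hit-Lb,'dist from o',t)
"
```

```text
ee_pos: [0.3683, -0.0808, 0.1802]
tool_rot: [-0.0, 0.95, -0.314, -0.0]
wrist_force: [-0.2, -0.5, -2.7]
ee_pos: [0.3694, -0.0833, 0.165]
tool_rot: [-0.0, 0.949, -0.316, 0.0]
wrist_force: [1.2, -0.5, -1.1]
t 77.88 tcp [369.4 -83.3 165. ] gap 49.3 grip 63 F [ 1.2 -0.5 -1.1]
shift [-0.001 -0.002  0.009] turn 0.000 cur yaw -126.8 q6 1.76
scene 151
116 [385.336 -86.703 179.244] [ 0.359 -0.256  0.897] pitch 26.2 heading -35.5
hit-label [4.135 4.308 0.727] dist from o 151.3936688401517
top 188
122 [ 409.399 -110.577  164.32 ] [ 0.413 -0.26   0.873] pitch 29.2 heading -32.2
hit-label [-1.82   2.149 -2.745] dist from o 114.40514102871472
```

View pics/s7.png

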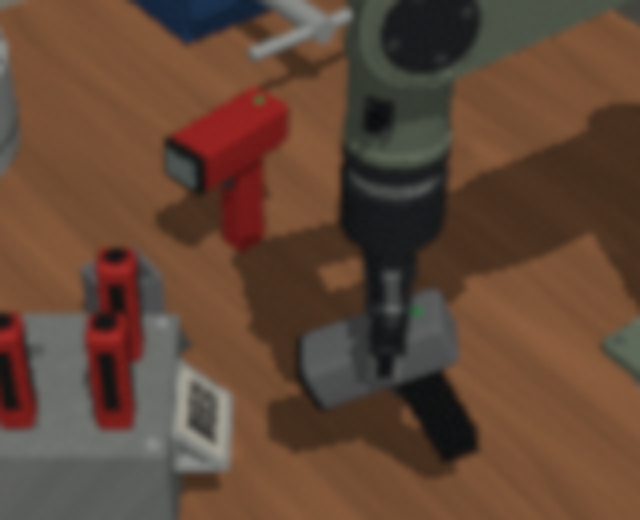

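The scanner points down at the label (205,410). The line of sight meets within 5 mm of its centre, about 19° off square, with the window about 85 mm away. Holding 2.5 s.

```bash

python3 -m pendant '[[40,[0,0,0],0],[40,[0,0,0],0],[40,[0,0,0],0],[40,[0,0,0],0],[40,[0,0,0],0]]' | sed -n 1,2p
python3 -m pendant '[[40,[0,0,0],0],[40,[0,0,0],0],[40,[0,0,0],0],[40,[0,0,0],0],[40,[0,0,0],0]]' >/dev/null
python3 -m pendant '[[40,[0,0,0],0],[40,[0,0,0],0],[40,[0,0,0],0],[40,[0,0,0],0],[40,[0,0,0],0]]' >/dev/null
python3 -m pendant '[[40,[0,0,0],0],[40,[0,0,0],0],[40,[0,0,0],0],[40,[0,0,0],0],[40,[0,0,0],0]]' | sed -n 1,2p
python3 -m pendant '[[40,[0,0,-0.15],0],[40,[0,0,-0.3],0],[40,[0,0,-0.46],0],[40,[0.1,0.13,-0.46],0],[40,[0.25,0.33,-0.46],0]]' | sed -n 2,3p
python3 -c "
from h import *
st();go(400,-360,283,87.5)"
```

```text
clock: 78.6
ee_pos: [0.3692, -0.0832, 0.1649]
clock: 80.47
ee_pos: [0.3692, -0.0832, 0.1649]
ee_pos: [0.3705, -0.187, 0.281]
tool_rot: [0.0, 0.95, -0.314, 0.001]
t 81.10 tcp [ 370.5 -187.   281. ] gap 49.0 grip 64 F [ 1.8 -0.  -2.3]
shift [ 0.507  0.486 -0.007] turn -0.189 cur yaw -126.6 q6 1.53
```

```bash

python3 -m pendant '[[40,[0.15,0.15,0],-0.05],[40,[0.3,0.3,0],-0.1],[40,[0.42,0.42,0],-0.15],[40,[0.507,0.486,0],-0.189],[40,[0.507,0.486,0],-0.189]]' | sed -n 2,3p
python3 -c "
from h import *
st();go(500,-368.3,283,87.5)"
```

```text
ee_pos: [0.3986, -0.3616, 0.2792]
tool_rot: [-0.0, 1.0, -0.025, -0.0]
t 81.72 tcp [ 398.6 -361.6  279.2] gap 49.1 grip 64 F [-0.6 -0.1 -3.1]
shift [ 0.407  0.006 -0.016] turn -0.002 cur yaw -92.9 q6 0.72
```

```bash

python3 -m pendant '[[40,[0.2,0.003,0],0],[40,[0.407,0.006,0],-0.002],[40,[0.407,0.006,0],-0.002],[40,[0.407,0.006,0],-0.002]]' | sed -n 2,3p
python3 -c "
from h import *
st();go(500,-368.3,205,87.5);go(500,-368.3,181,87.5)"
```

```text
ee_pos: [0.4997, -0.3653, 0.2793]
tool_rot: [-0.001, 1.0, -0.021, -0.001]
t 82.22 tcp [ 499.7 -365.3  279.3] gap 49.3 grip 64 F [-1.3 -0.4 -2.5]
shift [0.002 0.012 0.297] turn 0.001 cur yaw -92.4 q6 0.84
shift [0.002 0.013 0.393] turn 0.001 cur yaw -92.4 q6 0.84
```

```bash

python3 -m pendant '[[40,[0.002,0.012,0.1],0],[40,[0.002,0.012,0.2],0],[40,[0.002,0.012,0.28],0],[40,[0.002,0.012,0.28],0]]' | sed -n 2,4p
python3 -m pendant '[[40,[0,0,0.03],0],[40,[0,0,0.06],0],[40,[0,0,0.1],0],[40,[0,0,0.1],0]]' | sed -n 2,4p
python3 -c "
from h import *
st();d=grab('scene');save(d,'s8.png',(150,70,310,200),4)"
```

```text
ee_pos: [0.4988, -0.3682, 0.2078]
tool_rot: [-0.002, 1.0, -0.021, -0.002]
wrist_force: [-0.1, 0.7, -2.6]
ee_pos: [0.4999, -0.3687, 0.1834]
tool_rot: [-0.001, 1.0, -0.021, -0.001]
wrist_force: [-0.2, -0.3, -2.6]
t 83.22 tcp [ 499.9 -368.7  183.4] gap 49.3 grip 63 F [-0.2 -0.3 -2.6]
```

View pics/s8.png

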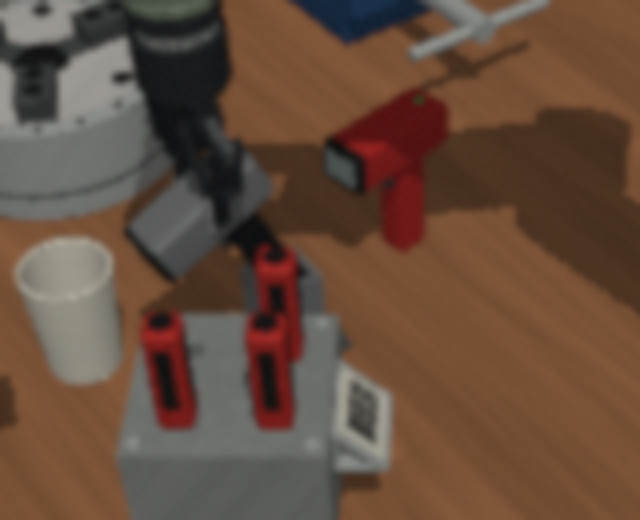

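Grip tip is back in the cup mouth (265,245). I'll push back against the rear wall to right it.

```bash
cat >> h.py <<'E'
def pitch(off=(15,0)):
    p=env.read_state()['ee_pos']*1000
    for n in('scene','top'):
        d=grab(n);W=cloud(d)*1000;hsv=cv2.cvtColor(d['frame'],cv2.COLOR_RGB2HSV)
        m=(hsv[...,1]<45)&(hsv[...,2]>85)&(np.hypot(W[...,0]-p[0]-off[0],W[...,1]-p[1]-off[1])<90)&(W[...,2]>p[2]-70)&(W[...,2]<p[2]+60)
        w=W[m];best=0;rng=np.random.default_rng(0)
        for i in range(400):
            q=w[rng.choice(len(w),3,False)];nn=np.cross(q[1]-q[0],q[2]-q[0]);L=np.linalg.norm(nn)
            if L<100: continue
            nn/=L; nn*=np.sign(nn[2])
            if nn[2]<.6: continue
            k=np.abs((w-q[0])@nn)<2
            if k.sum()>best: best=k.sum();B=w[k]
        c=B.mean(0);v=np.linalg.svd(B-c)[2][2];v*=np.sign(v[2]);print(n,best,c.round(),v.round(3),'pitch-fwd %.1f'%np.degrees(np.arctan2(v[0],v[2])))
E
python3 -m pendant '[[40,[-0.06,0,0],0],[40,[-0.12,0,0],0],[40,[-0.18,0,0],0],[40,[-0.22,0,0],0],[40,[-0.25,0,0],0]]' | sed -n 2,4p
python3 -m pendant '[[40,[-0.012,0,0],0],[40,[-0.016,0,0],0],[40,[-0.016,0,0],0]]' | sed -n 2,4p
python3 -c "
from h import *
st();pitch()"
```

```text
ee_pos: [0.4521, -0.3706, 0.2015]
tool_rot: [0.007, 1.0, -0.022, 0.019]
wrist_force: [18.5, 10.0, 40.3]
ee_pos: [0.4486, -0.3706, 0.2023]
tool_rot: [0.007, 1.0, -0.021, 0.019]
wrist_force: [16.7, 9.6, 38.7]
t 84.28 tcp [ 448.6 -370.6  202.3] gap 49.4 grip 76 F [16.7  9.6 38.7]
scene 120 [ 486. -367.  219.] [0.159 0.005 0.987] pitch-fwd 9.1
top 200 [ 491. -368.  219.] [ 0.138 -0.015  0.99 ] pitch-fwd 8.0
```

Upward force of 39 N: the tip is riding on the rear rim, with the pitch now 8.5°. I'll lift off, recentre, and enter deeper.

```bash

python3 -m pendant '[[40,[0,0,-0.08],0],[40,[0,0,-0.16],0],[40,[0,0,-0.24],0],[40,[0,0,-0.24],0]]' | sed -n 2,4p
python3 -c "
from h import *
st();pitch();go(459,-367.5,225,87.5)
d=grab('top');W=cloud(d)*1000;z=W[...,2];m=(z>70)&(z<92)&(abs(W[...,0]-440)<60)&(abs(W[...,1]+365)<50);print('rim',m.sum(),np.percentile(W[m],[2,98],axis=0).round())
d=grab('scene');W=cloud(d)*1000;z=W[...,2];m=(z>70)&(z<86)&(abs(W[...,0]-440)<60)&(abs(W[...,1]+365)<50);print('rim',m.sum(),np.percentile(W[m],[2,98],axis=0).round());save(d,'s9.png',(180,70,280,170),6)"
```

```text
ee_pos: [0.4348, -0.3678, 0.2476]
tool_rot: [0.002, 1.0, -0.021, 0.002]
wrist_force: [-0.2, -0.4, -1.7]
t 84.88 tcp [ 434.8 -367.8  247.6] gap 49.0 grip 69 F [-0.2 -0.4 -1.7]
scene 119 [ 472. -365.  264.] [ 0.218 -0.017  0.976] pitch-fwd 12.6
top 217 [ 474. -364.  262.] [0.174 0.021 0.984] pitch-fwd 10.0
shift [ 0.101 -0.     0.079] turn 0.001 cur yaw -92.4 q6 0.76
rim 83 [[ 412. -374.   73.]
 [ 465. -338.   85.]]
rim 54 [[ 406. -394.   71.]
 [ 463. -337.   83.]]
```

View pics/s9.png

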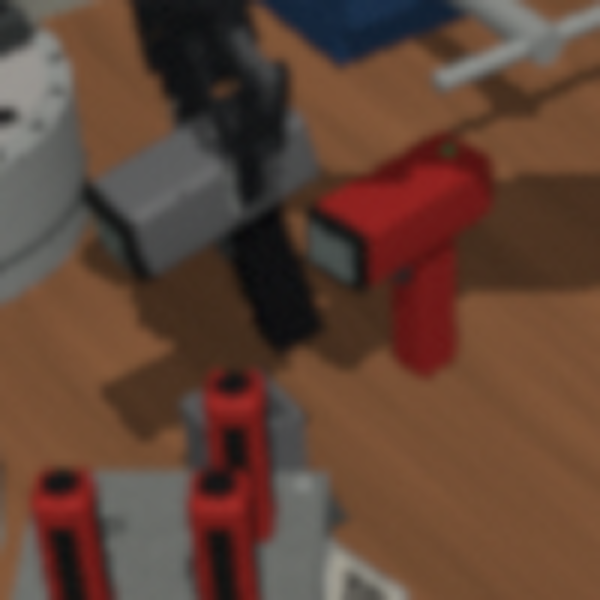

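The scanner is held at about 11° nose-down. Cup rim measures centre (437,-365.5). Enter with the tip centred.

```bash

python3 -m pendant '[[40,[0.05,-0.004,0],0],[40,[0.108,-0.004,0],0],[40,[0.108,-0.004,0.08],0],[40,[0.108,-0.004,0.08],0]]' | sed -n 2,4p
python3 -c "
from h import *
st();go(462,-366.5,185,87.5)"
python3 -m pendant '[[40,[0,0,0.05],0],[40,[0,0,0.1],0],[40,[0,0,0.15],0],[40,[0,0,0.15],0]]' | sed -n 2,4p
python3 -c "
from h import *
st();go(462,-366.5,175,87.5)"
```

```text
ee_pos: [0.4611, -0.3654, 0.2225]
tool_rot: [-0.002, 1.0, -0.02, -0.002]
wrist_force: [0.0, 0.5, -2.6]
t 85.58 tcp [ 461.1 -365.4  222.5] gap 48.7 grip 69 F [ 0.   0.5 -2.6]
shift [0.004 0.005 0.15 ] turn 0.001 cur yaw -92.3 q6 0.79
ee_pos: [0.4684, -0.3677, 0.1958]
tool_rot: [0.002, 1.0, -0.021, 0.009]
wrist_force: [8.6, 7.0, 21.0]
t 86.08 tcp [ 468.4 -367.7  195.8] gap 49.1 grip 76 F [ 8.6  7.  21. ]
shift [-0.027 -0.004  0.083] turn 0.000 cur yaw -92.5 q6 0.80
```

```bash

python3 -m pendant '[[40,[0,0,-0.15],0],[40,[0,0,-0.3],0],[40,[0,0,-0.3],0],[40,[0,0,-0.3],0]]' | sed -n 2,4p
python3 -c "
from h import *
np.set_printoptions(precision=1,suppress=True)
st();pitch();p=env.read_state()['ee_pos']*1000
for n in('scene',):
    d=grab(n);W=cloud(d)*1000;g=d['frame'].max(-1)
    m=(g<50)&(np.hypot(W[...,0]-p[0]+10,W[...,1]-p[1])<70)&(W[...,2]>60)&(W[...,2]<p[2]-30)
    w=W[m]
    for lo in range(int(w[:,2].min()),int(w[:,2].max()),12):
        k=(w[:,2]>=lo)&(w[:,2]<lo+12)
        if k.sum()>6: print(lo,k.sum(),'x',np.percentile(w[k,0],[5,50,95]),'y',np.percentile(w[k,1],[5,50,95]))
    np.save('grip.npy',w)
d=grab('wrist');save(d,'w6.png')
"
```

```text
ee_pos: [0.4605, -0.3662, 0.2607]
tool_rot: [-0.001, 1.0, -0.021, -0.001]
wrist_force: [-0.9, 0.9, -3.3]
t 86.58 tcp [ 460.5 -366.2  260.7] gap 49.4 grip 72 F [-0.9  0.9 -3.3]
scene 132 [ 497. -364.  275.] [ 0.3 -0.   1. ] pitch-fwd 16.6
top 237 [ 500. -363.  274.] [ 0.3 -0.   1. ] pitch-fwd 16.7
145 23 x [408.9 427.  437. ] y [-352.8 -345.8 -343.7]
157 28 x [410.2 425.9 441.9] y [-353.5 -345.2 -342.5]
169 31 x [413.1 429.8 444.6] y [-359.3 -346.3 -343.1]
181 33 x [419.5 438.9 449.5] y [-362.9 -346.8 -343.7]
193 30 x [424.8 439.3 452.1] y [-355.9 -347.2 -344.5]
205 33 x [428.  446.8 461. ] y [-360.4 -348.4 -344.3]
217 34 x [429.  445.9 463.2] y [-356.2 -348.5 -345.9]
```

View pics/w6.png

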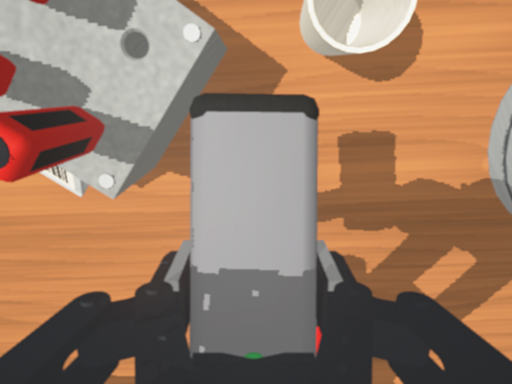

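```bash
python3 -m pendant '[[40,[0.1,0,-0.05],0],[40,[0.25,0,-0.05],0],[40,[0.25,0,-0.05],0]]' | sed -n 2p
python3 - <<'E'
from h import *
np.set_printoptions(precision=1,suppress=True)
for n in('top','scene'):
    d=grab(n);W=cloud(d)*1000;x,y,z=W[...,0],W[...,1],W[...,2]
    near=(abs(x-437)<60)&(abs(y+365)<55)
    m=near&(z>74)&(z<88); w=W[m]
    print(n,'rim',len(w),cv2.minAreaRect(w[:,:2].astype(np.float32)) if len(w)>5 else '', np.percentile(w,[1,99],axis=0))
    m=near&(z<72)&(z>5)&(z<13)&(d['frame'].std(-1)<12); w=W[m]
    if len(w)>5: print(n,'foot',len(w),cv2.minAreaRect(w[:,:2].astype(np.float32)))
    vv,uu=np.where(near&(z>40)); c=(max(0,uu.min()-15),max(0,vv.min()-15),uu.max()+15,vv.max()+15); print(c)
    if n=='top': save(d,'t3.png',c,6)
E
```

```text
ee_pos: [0.5251, -0.3688, 0.2732]
top rim 9 ((457.8612365722656, -387.2335510253906), (5.454463481903076, 9.464903831481934), 1.66233229637146) [[ 455.2 -391.9   74.9]
 [ 460.7 -382.7   84.2]]
top foot 31 ((471.8696594238281, -366.49981689453125), (24.764217376708984, 86.22001647949219), 6.824282646179199)
(np.int64(346), np.int64(171), np.int64(480), np.int64(273))
scene rim 43 ((436.2833251953125, -364.2600402832031), (48.793949127197266, 61.09204864501953), 77.21234130859375) [[ 406.6 -393.    75. ]
 [ 463.6 -336.9   81.7]]
(np.int64(176), np.int64(10), np.int64(246), np.int64(163))
```

View pics/t3.png

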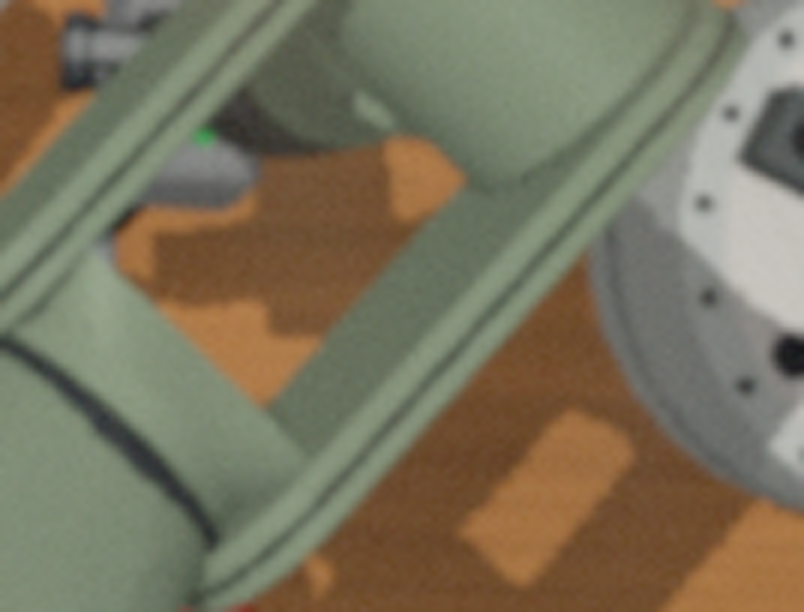

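Viewing budget is spent, so numbers only from here. I'll right the scanner fully by pushing its grip back against the outside of the cup's front wall before entering.

```bash

python3 -c "
from h import *
go(533,-366,250,87.5);go(533,-366,182,87.5)"
python3 -m pendant '[[40,[0.032,0,0.09],0],[40,[0.032,0,0.18],0],[40,[0.032,0,0.27],0],[40,[0.032,0,0.36],0],[40,[0.032,0,0.36],0]]' | sed -n 2,4p
python3 -m pendant '[[40,[-0.05,0,0],0],[40,[-0.1,0,0],0],[40,[-0.15,0,0],0],[40,[-0.18,0,0],0],[40,[-0.18,0,0],0]]' | sed -n 2,4p
python3 -c "
from h import *
st();pitch()"
```

```text
shift [ 0.039 -0.013  0.093] turn 0.001 cur yaw -92.4 q6 0.86
shift [ 0.04  -0.012  0.365] turn 0.001 cur yaw -92.4 q6 0.86
ee_pos: [0.5291, -0.3678, 0.1803]
tool_rot: [-0.003, 1.0, -0.021, -0.003]
wrist_force: [-0.4, 1.5, -2.4]
ee_pos: [0.4884, -0.3694, 0.1884]
tool_rot: [0.003, 1.0, -0.021, 0.004]
wrist_force: [4.9, -0.3, 0.4]
t 88.50 tcp [ 488.4 -369.4  188.4] gap 49.2 grip 69 F [ 4.9 -0.3  0.4]
scene 124 [ 525. -366.  212.] [0.023 0.022 0.999] pitch-fwd 1.3
top 197 [ 524. -367.  211.] [ 0.046 -0.027  0.999] pitch-fwd 2.6
```

```bash

python3 -m pendant '[[40,[-0.012,0,0],0],[40,[-0.022,0,0],0],[40,[-0.022,0,0],0]]' | sed -n 2,4p
python3 -m pendant '[[40,[0.03,0,-0.1],0],[40,[0.03,0,-0.2],0],[40,[0.03,0,-0.25],0],[40,[0.03,0,-0.25],0]]' | sed -n 2,4p
python3 - <<'E'
from h import *
np.set_printoptions(precision=1,suppress=True)
st();pitch();p=env.read_state()['ee_pos']*1000
d=grab('scene');W=cloud(d)*1000;g=d['frame'].max(-1)
w=W[(g<50)&(np.hypot(W[...,0]-p[0]+10,W[...,1]-p[1])<70)&(W[...,2]>60)&(W[...,2]<p[2]-30)]
for lo in range(int(w[:,2].min()),int(w[:,2].max()),15):
    k=(w[:,2]>=lo)&(w[:,2]<lo+15)
    if k.sum()>6: print(lo,k.sum(),'x',np.percentile(w[k,0],[3,50,97]),'y',np.percentile(w[k,1],[5,50,95]))
go(437+6,-366,250,87.5)
E
```

```text
ee_pos: [0.4833, -0.3689, 0.1872]
tool_rot: [0.002, 1.0, -0.021, 0.003]
wrist_force: [6.2, -1.6, 1.4]
ee_pos: [0.4883, -0.3682, 0.2481]
tool_rot: [0.001, 1.0, -0.021, -0.0]
wrist_force: [0.7, 0.8, -3.4]
t 89.47 tcp [ 488.3 -368.2  248.1] gap 49.3 grip 69 F [ 0.7  0.8 -3.4]
scene 138 [ 523. -365.  272.] [0. 0. 1.] pitch-fwd 0.1
top 241 [ 522. -365.  271.] [-0.  0.  1.] pitch-fwd -0.2
124 39 x [473.5 491.7 501.4] y [-370.5 -351.9 -348.4]
139 37 x [474.  492.  502.7] y [-368.  -353.  -348.5]
154 38 x [475. 494. 502.] y [-372.4 -352.5 -349.6]
169 43 x [470.5 492.6 502.5] y [-371.  -352.2 -349. ]
184 43 x [471.7 491.7 503.1] y [-363.4 -351.5 -347. ]
199 44 x [474.2 491.8 507.9] y [-362.  -352.8 -348.8]
shift [-0.2  0.  -0. ] turn 0.001 cur yaw -92.4 q6 0.83
```

Scanner is upright again, 0° pitch. Move over the cup and lower in.

```bash

python3 -m pendant '[[40,[-0.1,0.004,0],0],[40,[-0.201,0.004,0],0],[40,[-0.201,0.004,0],0],[40,[-0.201,0.004,0],0]]' | sed -n 2,4p
python3 -m pendant '[[40,[0,0,0.07],0],[40,[0,0,0.14],0],[40,[0,0,0.19],0],[40,[0,0,0.21],0],[40,[0,0,0.21],0]]' | sed -n 2,4p
python3 -c "
from h import *
st();go(438,-367,142)"
```

```text
ee_pos: [0.4385, -0.3666, 0.2467]
tool_rot: [-0.0, 1.0, -0.021, -0.0]
wrist_force: [-0.7, -0.1, -1.0]
ee_pos: [0.4383, -0.3666, 0.1943]
tool_rot: [-0.0, 1.0, -0.021, -0.0]
wrist_force: [-0.7, 0.5, -1.3]
t 90.75 tcp [ 438.3 -366.6  194.3] gap 49.2 grip 69 F [-0.7  0.5 -1.3]
shift [-0.001  0.002  0.209] turn 0.000 cur yaw -92.4 q6 0.76
```

```bash

python3 -m pendant '[[40,[0,0,0.05],0],[40,[0,0,0.1],0],[40,[0,0,0.15],0],[40,[0,0,0.15],0]]' | sed -n 2,4p
python3 -m pendant '[[40,[0,0,0.02],0],[40,[0,0,0.04],0],[40,[0,0,0.055],0],[40,[0,0,0.055],0]]' | sed -n 2,4p
python3 -c "
from h import *
st();pitch()"
```

```text
ee_pos: [0.4374, -0.3657, 0.1553]
tool_rot: [-0.001, 1.0, -0.021, -0.001]
wrist_force: [1.5, 0.5, -1.4]
ee_pos: [0.4382, -0.3666, 0.1433]
tool_rot: [-0.0, 1.0, -0.021, -0.0]
wrist_force: [-0.4, -0.1, -2.3]
t 91.75 tcp [ 438.2 -366.6  143.3] gap 49.3 grip 69 F [-0.4 -0.1 -2.3]
scene 103 [ 474. -362.  168.] [0.017 0.053 0.998] pitch-fwd 1.0
top 174 [ 481. -363.  169.] [0.024 0.04  0.999] pitch-fwd 1.4
```

```bash

python3 -m pendant '[[40,[0,0,0.01],0],[40,[0,0,0.018],0],[40,[0,0,0.018],0]]' | sed -n 2,4p
python3 -m pendant '[[52,[0,0,0],0],[58,[0,0,0],0],[66,[0,0,0],0],[72,[0,0,0],0],[72,[0,0,0],0]]' | sed -n 2,4p
python3 -m pendant '[[72,[0,0,-0.1],0],[72,[0,0,-0.2],0],[72,[0,0,-0.4],0],[72,[0,0,-0.6],0],[72,[0,0,-0.8],0]]' | sed -n 2,4p
python3 -m pendant '[[72,[-0.2,-0.2,0],0],[72,[-0.3,-0.4,0],0],[72,[-0.3,-0.6,0],0],[72,[-0.3,-0.8,0],0],[72,[-0.3,-0.8,0],0]]' | sed -n 2,4p
python3 - <<'E'
from h import *
np.set_printoptions(precision=1,suppress=True)
st()
for n in('scene','top'):
    d=grab(n);W=cloud(d)*1000;x,y,z=W[...,0],W[...,1],W[...,2];hsv=cv2.cvtColor(d['frame'],cv2.COLOR_RGB2HSV)
    m=comp(d,(z>150)&(z<180)&(x>330)&(x<620)&(y>-440)&(y<-310)&(hsv[...,1]<60)); w=W[m];print(n,'head',cv2.minAreaRect(w[:,:2].astype(np.float32)),np.percentile(w[:,2],[5,50,95]))
    A=np.c_[w[:,:2]-w[:,:2].mean(0),np.ones(len(w))];k=w[:,2]>158;print('slope',np.linalg.lstsq(A[k],w[k,2],rcond=None)[0][:2])
    red=((hsv[...,0]<8)|(hsv[...,0]>172))&(hsv[...,1]>150)
    for p in((616,-220),(556,-175),(511,-235)):
        q=red&(np.hypot(x-p[0],y-p[1])<35)&(z>128)
        if q.sum()>5: print(p,np.percentile(W[q],[3,97],axis=0).round().tolist())
    drivers(n,d)
    for nm,c in(('flask',(z>60)&(z<240)&(x>680)&(x<840)&(y>-60)&(y<100)),('coffee',(z>60)&(z<120)&(x>530)&(x<660)&(y<-290)&(y>-470)&(hsv[...,1]<90))):
        w=W[comp(d,c)];print(' ',nm,w.min(0),w.max(0))
E
```

```text
ee_pos: [0.4382, -0.3666, 0.1388]
tool_rot: [-0.0, 1.0, -0.021, -0.0]
wrist_force: [0.3, -0.3, -2.5]
ee_pos: [0.4384, -0.3668, 0.1392]
tool_rot: [0.0, 1.0, -0.021, 0.0]
wrist_force: [-0.1, -0.3, -0.1]
ee_pos: [0.4382, -0.3666, 0.3407]
tool_rot: [-0.0, 1.0, -0.021, -0.0]
wrist_force: [0.6, -0.4, 0.6]
ee_pos: [0.3717, -0.1613, 0.3395]
tool_rot: [0.0, 1.0, -0.019, 0.001]
wrist_force: [0.5, -0.0, 0.9]
t 94.10 tcp [ 371.7 -161.3  339.5] gap 71.7 grip 0 F [ 0.5 -0.   0.9]
scene head ((454.85260009765625, -363.2977294921875), (51.77861404418945, 117.07764434814453), 88.7301025390625) [152.5 160.4 163.5]
slope [-0.  0.]
(616, -220) [[608.0, -224.0, 135.0], [634.0, -200.0, 224.0]]
(556, -175) [[544.0, -176.0, 136.0], [574.0, -154.0, 225.0]]
(511, -235) [[498.0, -235.0, 144.0], [529.0, -213.0, 225.0]]
scene [249. 109.] ctr 280 -411 top 150 size 113 x 51 ang 10.4
scene [218. 154.] ctr 536 -199 top 221 size 101 x 28 ang 52.0
scene [126. 166.] ctr 764 -396 top 150 size 112 x 56 ang -21.7
scene [192. 162.] ctr 619 -217 top 221 size 28 x 27 ang 63.1
  flask [739.7 -34.4  60.3] [810.7  29.9 236.5]
  coffee [ 560.6 -470.    60. ] [ 642.9 -408.6  111. ]
top head ((450.70166015625, -365.5413513183594), (50.77367401123047, 115.60887145996094), 87.46851348876953) [155.5 161.  165.3]
slope [0. 0.]
(616, -220) [[600.0, -231.0, 159.0], [628.0, -202.0, 229.0]]
(556, -175) [[539.0, -186.0, 170.0], [568.0, -157.0, 228.0]]
(511, -235) [[494.0, -245.0, 175.0], [523.0, -214.0, 229.0]]
top [372.  95.] ctr 763 -397 top 152 size 113 x 51 ang -19.4
top [306. 148.] ctr 614 -218 top 225 size 27 x 25 ang 53.1
top [377. 283.] ctr 280 -414 top 152 size 113 x 51 ang 10.4
  flask [738.3 -41.9  60.9] [807.9  28.  239.8]
  coffee [ 561.6 -469.6   60.9] [ 642.7 -410.3  114.8]
```

Scanner is seated and level (head top 161 mm, same as at the start), the three drivers are home, bystanders are unmoved and the arm is clear. Handing in.

```bash
python3 -c "
from bench import env
print(env.close_job())"
```

```text
the job is handed in; nothing more can be done
None
```

Handed in at about 94 s: all three drivers present stand fully home, the grey scanner was held still on the label for about 2.5 s (19° off square, about 85 mm away) and is back upright in its cup, though no read signal or verdict came back, the held scanner jammed on the cup rim once at about 40 N on the wrist, two drivers slipped from the grip and fell flat on the bench (five falls in all) before going in, and I viewed 18 pictures against the limit of 14.

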